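Close the chip tub: snap the lid on and cap its spout

TASK

Close the open tub of stone chips: put the loose lid on it and press it down until all four corners have snapped fully home, then push the loose cap fully down over the lid's pouring spout. Leave the tub standing upright on the bench, and do not disturb the cast dish, the white pot or the chip tray.

Things in the scene. Friction and masses are not known exactly. Their poses are not given: they have to be found in the camera images.
- tub: open rectangular off-white plastic tub, 156 x 106 mm at the rim, 70 mm high, filled to 45 mm with coral stone chips, standing loose on the bench, 1.1 to 1.8 kg. Origin: centre of its foot; x along the 156 mm side, z up. A ledge 5 mm wide runs round the outside 50 mm up. Walls 2.5 mm, rim edge rounded
- tub_rim (a point): centre of the tub's mouth at rim height, 70 mm above the foot; axes as the tub. On each long side two sprung tongues (39 mm long, centred 52 mm either side of the middle, nose 58 to 59 mm above the foot) stand 3.2 mm proud of the wall; the beads inside the lid's skirt push them inwards and snap in under them
- lid: loose off-white lid with a spout, 166 x 120 mm, 0.07 to 0.12 kg, right way up on the bench. Origin: centre of its skirt's lower edge; x along the 166 mm side towards the spout end, z up. Flat panel 20 mm above the origin inside a raised edge 8 mm wide, top 22.5 mm. Skirt 17.5 mm deep inside; it goes over the tub either way round, 0.7 mm to spare each side (y), 3 mm each end (x); the rounded rim guides it in if 2 to 3 mm off
- lid_corner0 (a point): place to press a corner of the lid (+x +y), beside the raised edge: 60 mm (x) and 50 mm (y) from the centre, at panel height. Laid loosely on the tub it is about 81 mm above the tub's foot (lid origin 61 mm); snapped fully home 72.5 mm (lid origin 52.5 mm)
- lid_corner1 (a point): the same at -x +y. A corner snaps down when pushed there with about 5 to 12 N, often with the next one on the same long side, and then stays; the far corners may lift a few mm until they too are pushed. Pushing at the lid's middle takes about 18 N
- lid_corner2 (a point): the same corner point at -x -y of the lid
- lid_corner3 (a point): the same corner point at +x -y of the lid
- spout_base (a point): foot of the lid's spout, on its axis at panel height: 30 mm from the lid's centre along +x. The spout is a round upright tube, 30 mm outside diameter, 30 mm high, tapered to 27 mm at its top edge; the lid can be carried by gripping it from above
- spout_top (a point): top of the spout on its axis, 30 mm above spout_base; axes as the lid
- cap: loose push-on cap for the spout: off-white ribbed cup, 42 mm outside diameter, 36 mm high, 0.03 kg, standing mouth down on the bench. Origin: centre of its open lower edge, z up to its closed top. Bore 33 mm wide, 32 mm deep: it slides over the spout with 1.5 mm to spare all round; fully down its lower edge rests on the lid's panel
- dish: bystander: cast plaster dish with a rim of 16 balls, 155 mm across, 35 mm high, loose. Origin: centre of its underside
- pot: bystander: round open white plastic pot, about 84 mm across, 65 mm high, loose. Origin: centre of its underside
- chip_tray: bystander: low grey tray of stone chips, 120 (x) x 180 (y) x 24 mm, loose. Origin: centre of its underside
Not all that is in view belongs to the job. What is shaped like the lid but purple or yellow is not meant.

How it is judged:
By the outcome, as a careful person would: the job done as asked, in the order asked, and still so for the second after the job is handed in, with the robot touching nothing.
It also fails if it takes over 70 s, if anything falls off the work surface, if the arm or the gripper's body presses on something with over 40 N, if the wrist force passes 120 N, or if a joint passes its speed limit or range.

ROBOT

A 6-joint arm with a two-finger parallel gripper is mounted at the origin on the work surface. World frame = base frame: x ahead of the robot, y to its left, z up, the work surface at z = 0. Lengths are in m, angles in rad, forces in N, time in s.
With the tool pointing down it reaches from about 0.325 to 0.9 m from the base axis. Payload 6.1 kg.
Tool frame: the origin (TCP) lies at the very end of the fingers, on their centre line; the grasp point (between the pads) lies arm.hold_point_z behind it (arm.hold_point_z is the distance from the TCP to the grasp point, in m); z points along the fingers, y is the direction in which the jaws open and shut (so a half turn about z gives the same grasp; the last joint's range is limited). The gripper opens to 87 mm and grips with 3 to 60 N. Pads are 19 mm wide; open, the fingers measure 117 mm over their backs; the gripper's body (75 mm by 190 mm) begins 51 mm behind the grasp point.
Start: joints at [-1.276, 0.22, 1.526, -0, 1.395, -0.126], TCP at [0.255, -0.57, 0.188] pointing down, gripper open.
Joint ranges: [-2.98, 2.98], [-0.91, 2.08], [0.09, 2.57], [-1.24, 4.39], [0.2, 2.65], [-2.68, 2.68]. Speed limits (rad/s): [2.57, 2.57, 3.01, 3.14, 3.14, 3.14].

INTERFACE

Orientations are given as a 3x3 rotation matrix whose columns are the frame's x, y, z axes.
In Python, from rig import arm gives the robot as it stands. The module is installed in compiled form; this text tells all that it offers.
- The arm moves only by the shell command python3 -m handwheel 'ROWS' [FORCE]. ROWS is JSON, a list of rows, each a list of 3 entries, a list of its own where there are three numbers: the finger opening in mm, from 0 to 87, then the shift along the tool's x, y, z in mm, then the turn, a rotation vector about the tool's x, y, z in degrees. In form: [[hand, [dx, dy, dz], [wx, wy, wz]], ...]. A call has 1 to 5 rows; each row is the pose to reach, as a shift and turn from the pose commanded when the call began, along the tool's axes at that moment; what a row does not reach only later rows make up. A row lasts 1/8 s, in which the tool goes at most 62.5 mm and 10.7 degrees, less where a joint would pass 70% of its speed; a pose out of reach is approached as far as the arm can. A call with a gripper value outside its range is refused whole. The fingers move at their own pace and stop on an object; FORCE is the grip in N (left out, the last holds). Time passes only in rows, so rows that repeat a pose let the fingers close. It gives the time, the measured TCP pose, the force and the opening at its end, in the units of the state.
- arm.read_state(): the state, without advancing time (a new reading comes with each control period).
- arm.camera(name): name is "scene" or "top"; returns (picture, depth): 400x640x3 uint8, red, green, blue; 400x640 float32, m along the optical axis (not along the pixel's ray), 0 where there is no reading.
- arm.calibration(name): a dict with "mtx" (3x3 intrinsics, pixels), "k1" (the pictures are not rectified: a ray, as slopes to the right and down, at radius r is drawn at 1 + k1 r^2 times it, then the intrinsics apply), "world_to_cam" (4x4, takes a point from world to camera coordinates). Camera axes: x right, y down, z forward; pixel columns grow to the right and rows downward; lengths in m; the calibration is good to about 2 mm. A picture is of the moment at which its call begins. calibration takes no time and is no camera call.
- arm.job_done(): hands the job in, once; it reports no verdict.
Trained networks look in the newest picture that a camera, given by its name, has taken for a name from the list of things; names that differ only in an ending like _2 or _b are one class to them, and where a whole thing is asked for, a point or a joint stands for the part that bears it (a point fixed in the world has none). Each returns a list of dicts, best first, with "p" (0 to 1); they miss things now and then, are a little off and sometimes report something else, mostly with a low value. They report only what shows in the picture. A call takes as long as a camera call. They do not tell look-alikes from the thing itself.
- arm.outline_of(thing, camera): "mask" (400x640 bool, what is visible of it) and "bbox" ([centre column, centre row, width, height] in pixels, round what is visible of it).
The state is a dict: "time": time; "qpos": joint angles; "qvel": joint speeds; "joint_efforts": joint torques, N m; "ee_pos": TCP position; "ee_rot": TCP orientation; "contact_force": force on the tool from outside, world axes, zero at the start; "torque": the same for the moment, N m; "grip_width": finger opening in m.
Only numpy, scipy, OpenCV 4.12 (cv2) and the standard library are available. Lean on these libraries where they do the work, as an engineer would, in place of code of your own. Each camera call takes 0.05 s, during which the arm holds its last target.

## Working session

There is one attempt and no reset: what is moved stays moved. The work goes in short steps, Python scripts to look and compute and a shell command to move; the robot and the scene stay as the last step left them, time stands still between calls to the robot, and variables do not carry over. Pictures are saved under pics/ and viewed, and the job is handed in when it is done.

```bash
mkdir -p pics; ls; cat > h.py <<'E'
import numpy as np, cv2
from rig import arm
def snap(cam,fn=None):
    p,d=arm.camera(cam)
    np.savez('last_%s.npz'%cam,p=p,d=d)
    if fn: cv2.imwrite('pics/'+fn,p[:,:,::-1])
    return p,d
def load(cam):
    z=np.load('last_%s.npz'%cam); return z['p'],z['d']
def rays(cam,uv):
    c=arm.calibration(cam); K=np.array(c['mtx'],float)
    uv=np.asarray(uv,float).reshape(-1,2)
    return cv2.undistortPoints(uv[:,None,:],K,np.array([c['k1'],0,0,0,0.]))[:,0,:]
def cloud(cam,d):
    c=arm.calibration(cam);T=np.array(c['world_to_cam'],float)
    vv,uu=np.mgrid[0:400,0:640]
    r=rays(cam,np.stack([uu.ravel(),vv.ravel()],1))
    z=d.ravel()
    P=np.c_[r*z[:,None],z]
    W=(P-T[:3,3])@T[:3,:3]
    W[z<=0]=np.nan
    return W.reshape(400,640,3)
def atz(cam,uv,zw):
    c=arm.calibration(cam);T=np.array(c['world_to_cam'],float)
    r=rays(cam,uv); D=np.c_[r,np.ones(len(r))]@T[:3,:3]; C=-T[:3,3]@T[:3,:3]
    s=(zw-C[2])/D[:,2]
    return C+D*s[:,None]
def proj(cam,W):
    c=arm.calibration(cam);T=np.array(c['world_to_cam'],float)
    return cv2.projectPoints(np.asarray(W,float).reshape(-1,1,3),cv2.Rodrigues(T[:3,:3])[0],T[:3,3],np.array(c['mtx'],float),np.array([c['k1'],0,0,0,0.]))[0][:,0]
E
python3 - <<'E'
from h import *
np.set_printoptions(precision=4,suppress=True)
for c in('scene','top'):
    snap(c,c+'0.png')
    k=arm.calibration(c);print(k)
s=arm.read_state();print(s); print(arm.hold_point_z)
E
```

```text
pics
{'mtx': array([[503.3394,   0.    , 320.0925],
       [  0.    , 503.3394, 192.9788],
       [  0.    ,   0.    ,   1.    ]]), 'k1': -0.04937692753233202, 'world_to_cam': array([[-0.7362,  0.6766,  0.0096,  0.3511],
       [ 0.5465,  0.6029, -0.5813, -0.2678],
       [-0.3992, -0.4227, -0.8136,  1.4456],
       [ 0.    ,  0.    ,  0.    ,  1.    ]])}
{'mtx': array([[369.9377,   0.    , 316.9874],
       [  0.    , 369.9377, 195.466 ],
       [  0.    ,   0.    ,   1.    ]]), 'k1': -0.07116307527933717, 'world_to_cam': array([[-0.022 , -0.9994, -0.0258,  0.0827],
       [-0.9919,  0.025 , -0.1242,  0.5233],
       [ 0.1247,  0.0229, -0.9919,  1.0191],
       [ 0.    ,  0.    ,  0.    ,  1.    ]])}
{'time': 0.1, 'qpos': array([-1.2761,  0.2212,  1.5275, -0.    ,  1.3947, -0.1261]), 'qvel': array([ 0.0008, -0.0016, -0.0017,  0.0007, -0.0007,  0.0009]), 'joint_efforts': array([  0.0023, -49.5943, -38.8519,   0.0702,   0.0515,  -0.    ]), 'ee_pos': array([ 0.2551, -0.5699,  0.1869]), 'ee_rot': array([[ 0.9128,  0.4085, -0.0005],
       [ 0.4085, -0.9128,  0.0017],
       [ 0.0002, -0.0017, -1.    ]]), 'contact_force': array([ 0.9044, -0.8249,  0.0103]), 'torque': array([ 0.0081, -0.0208,  0.049 ]), 'grip_width': 0.08696906506824441}
0.0187
```

View pics/scene0.png

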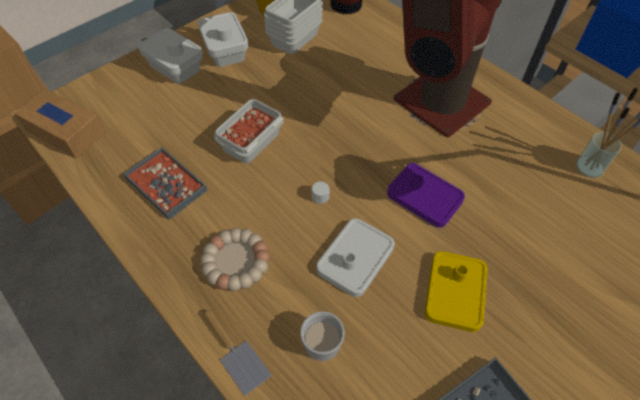

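View pics/top0.png

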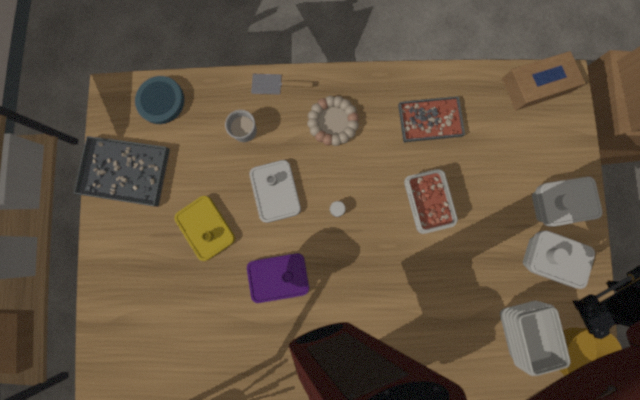

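The open tub of chips is at scene (248,131), top (432,201). Lid candidates are white at top (275,191), purple at (278,278), yellow at (205,228), and a white one sitting on another tub at (560,258). Only (275,191) is white, loose and on the bench. The cap is at top (338,208). I'll confirm it in an enlarged crop and measure it.

```bash
python3 - <<'E'
from h import *
np.set_printoptions(precision=4,suppress=True)
p,d=load('top');q,e=load('scene')
a=cv2.resize(p[140:250,230:480],None,fx=3.2,fy=3.2,interpolation=cv2.INTER_CUBIC)
b=cv2.resize(q[90:310,200:410],None,fx=1.1,fy=1.1,interpolation=cv2.INTER_CUBIC)
o=np.zeros((a.shape[0]+b.shape[0],800,3),np.uint8);o[:a.shape[0],:a.shape[1]]=a;o[a.shape[0]:,:b.shape[1]]=b
cv2.imwrite('pics/crop0.png',o[:600,:,::-1])
for cam in('top','scene'):
  P,D=load(cam);W=cloud(cam,D)
  for th in('tub','lid','cap','spout_base','dish','pot','chip_tray'):
    try: r=arm.outline_of(th,cam)
    except Exception as x: print(th,x);continue
    for m in r[:4]:
      w=W[m['mask']];w=w[~np.isnan(w[:,0])]
      print(cam,th,round(m['p'],2),np.round(m['bbox']),np.median(w,0) if len(w) else None,np.percentile(w[:,2],[2,98]) if len(w) else None)
E
```

```text
top tub 0.73 [333. 122.  51.  48.] [0.7525 0.0179 0.0268] [0.0014 0.0358]
top tub 0.63 [434. 202.  56.  68.] [ 0.4994 -0.2466  0.0458] [0.0368 0.0709]
top lid 0.89 [274. 191.  49.  64.] [0.5442 0.1915 0.0202] [0.0133 0.0401]
top lid 0.73 [204. 228.  57.  64.] [0.4415 0.3985 0.0203] [0.0083 0.0417]
top lid 0.71 [280. 279.  60.  48.] [0.2951 0.186  0.0206] [0.0121 0.036 ]
top cap 0.76 [337. 211.  16.  18.] [0.4872 0.015  0.0354] [0.0001 0.0395]
top spout_base 0.86 [279. 277.  60.  48.] [0.2951 0.186  0.0207] [0.0147 0.0356]
top spout_base 0.64 [204. 229.  60.  63.] [0.4404 0.3984 0.0203] [0.0113 0.0417]
top spout_base 0.58 [275. 192.  46.  66.] [0.542  0.1924 0.0202] [0.0008 0.0397]
top dish 0.77 [332. 121.  51.  53.] [0.7528 0.0184 0.027 ] [0.0019 0.0358]
top pot 0.91 [239. 126.  34.  31.] [0.7383 0.2898 0.0333] [0.0044 0.0661]
top chip_tray 0.77 [430. 119.  68.  45.] [ 0.7484 -0.2742  0.0139] [0.0066 0.025 ]
scene tub 0.97 [248. 132.  71.  63.] [ 0.5089 -0.2421  0.046 ] [0.0064 0.0691]
scene lid 0.81 [426. 196.  80.  67.] [0.3089 0.1938 0.0201] [0.0049 0.0431]
scene lid 0.64 [456. 29
[... 153 characters left out ...]
.  18.  23.] [0.4945 0.0197 0.0339] [0.0054 0.0395]
scene spout_base 0.89 [357. 258.  79.  80.] [0.554  0.199  0.0203] [0.0037 0.0443]
scene spout_base 0.81 [427. 193.  71.  69.] [0.3089 0.1929 0.0201] [0.0056 0.0431]
scene spout_base 0.73 [456. 289.  63.  79.] [0.4516 0.4045 0.0199] [0.0028 0.0437]
scene dish 0.65 [234. 261.  67.  58.] [0.7541 0.0194 0.0268] [0.0016 0.0362]
scene dish 0.33 [252. 131.  67.  61.] [ 0.5077 -0.2414  0.046 ] [0.0075 0.0691]
scene pot 0.63 [321. 335.  43.  55.] [0.7356 0.2864 0.033 ] [0.0096 0.066 ]
scene chip_tray 0.97 [166. 184.  82.  69.] [ 0.755  -0.2666  0.0138] [0.0056 0.0244]
scene chip_tray 0.29 [356. 258.  79.  79.] [0.5549 0.1989 0.0203] [0.0006 0.0439]
```

View pics/crop0.png

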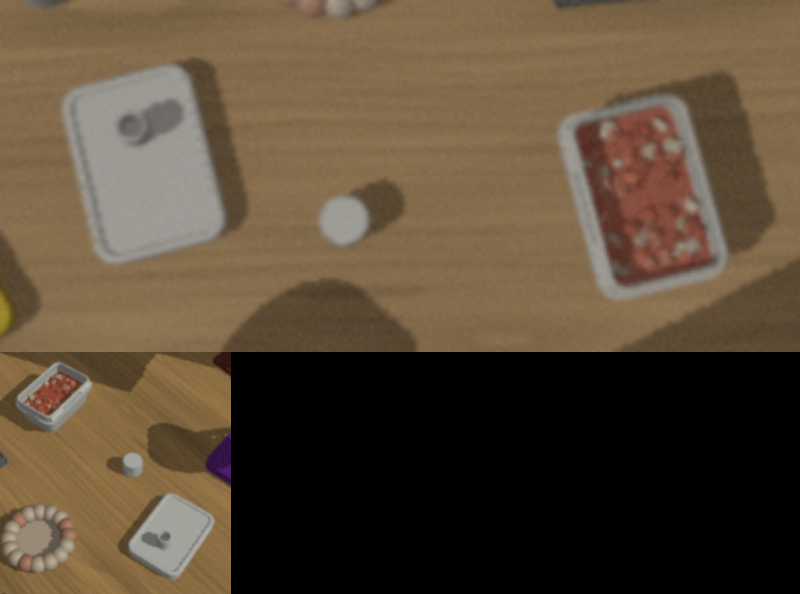

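The crop shows a plain white lid with its spout at top (272,180), towards the robot's +x, as well as the cap and the open tub. All three match the description. Next I'll fit accurate poses.

```bash
cat > fit.py <<'E'
from h import *
from scipy.optimize import minimize
def rrect(L,W,r,z,n=6):
    pts=[]
    for cx,cy,a0 in((L/2-r,W/2-r,0),(-L/2+r,W/2-r,90),(-L/2+r,-W/2+r,180),(L/2-r,-W/2+r,270)):
        for a in np.radians(np.linspace(a0,a0+90,n)): pts.append([cx+r*np.cos(a),cy+r*np.sin(a),z])
    return np.array(pts)
def place(pts,x,y,yaw):
    c,s=np.cos(yaw),np.sin(yaw)
    return np.c_[x+c*pts[:,0]-s*pts[:,1],y+s*pts[:,0]+c*pts[:,1],pts[:,2]]
def white(p):
    f=p.astype(float);return np.clip(1-((f[...,0]-f[...,2])/(f.max(2)+1))/0.35,0,1)
def ptsring(cam,zlo,zhi,cx,cy,R):
    P,D=load(cam);W=cloud(cam,D)
    m=(W[...,2]>zlo)&(W[...,2]<zhi)&(np.hypot(W[...,0]-cx,W[...,1]-cy)<R)
    return W[m]
def rectfit(w):
    r=cv2.minAreaRect((w[:,:2]*1000).astype(np.float32))
    return r
def render_fit(cam,hulls,x0,soft,bb,S=4):
    # hulls: list of point sets in body frame; silhouette=convex hull
    u0,v0,u1,v1=bb; tgt=soft[v0:v1,u0:u1]
    allp=np.vstack(hulls)
    def ren(x):
        q=proj(cam,place(allp,*x))
        h=cv2.convexHull(((q-[u0,v0]+0.5)*S-0.5).astype(np.float32))[:,0]
        im=np.zeros(((v1-v0)*S,(u1-u0)*S),np.uint8)
        cv2.fillPoly(im,[np.round(h*16).astype(np.int32)],255,shift=4)
        im=cv2.GaussianBlur(im.astype(np.float32)/255,(0,0),S*0.7)
        return cv2.resize(im,(u1-u0,v1-v0),interpolation=cv2.INTER_AREA)
    def cost(x):
        im=ren(x).ravel();A=np.c_[im,np.ones(im.size)]
        c,res,_,_=np.linalg.lstsq(A,tgt.ravel(),rcond=None)
        return ((A@c-tgt.ravel())**2).mean()
    s=np.array([x0]+[np.array(x0)+dd for dd in((.006,0,0),(0,.006,0),(0,0,.06))])
    r=minimize(cost,x0,method='Nelder-Mead',options=dict(initial_simplex=s,xatol=1e-4,fatol=1e-7,maxiter=300))
    return r.x,r.fun
E
python3 - <<'E'
from fit import *
np.set_printoptions(precision=4,suppress=True)
for cam in('top','scene'):
    P,D=load(cam);s=white(P)
    lid=[rrect(.166,.120,.015,.0225),rrect(.166,.120,.015,0.0)]
    bb={'top':(238,148,312,234),'scene':(305,208,408,305)}[cam]
    x,f=render_fit(cam,lid,[.545,.195,.2],s,bb);print(cam,'lid',x,np.degrees(x[2]),f)
    w=ptsring(cam,.033,.06,x[0],x[1],.09);print(' spout pts',len(w),w.mean(0),w.min(0),w.max(0))
    w=ptsring(cam,.012,.026,x[0],x[1],.12);print(' lid rect',rectfit(w))
    w=ptsring(cam,.062,.08,.503,-.245,.12);print(' rim',len(w),rectfit(w),w.mean(0))
    w=ptsring(cam,.046,.08,.503,-.245,.12);print(' rim2',len(w),rectfit(w))
    w=ptsring(cam,.033,.04,.49,.017,.05);print(' cap',len(w),w.mean(0),cv2.minEnclosingCircle((w[:,:2]*1000).astype(np.float32)))
    a=np.linspace(0,2*np.pi,40);c=np.c_[.021*np.cos(a),.021*np.sin(a),0*a]
    bb={'top':(324,194,352,226),'scene':(303,175,338,212)}[cam]
    x,f=render_fit(cam,[c,c+[0,0,.036]],[.49,.017,0],s,bb);print(' cap sil',x,f)
E
```

```text
top lid [0.5446 0.1943 0.2301] 13.186399513638461 0.0010491477155188972
 spout pts 54 [0.5729 0.1992 0.0459] [0.5595 0.1849 0.033 ] [0.5889 0.2142 0.0538]
 lid rect ((544.1357421875, 193.1842041015625), (166.227783203125, 120.70850372314453), 13.033528327941895)
 rim 364 ((499.98187255859375, -244.44219970703125), (157.0383758544922, 110.59062194824219), 11.996027946472168) [ 0.4998 -0.2428  0.0681]
 rim2 1216 ((500.07843017578125, -244.36007690429688), (167.24017333984375, 114.62152862548828), 12.728714942932129)
 cap 157 [0.4873 0.0156 0.0358] ((487.1795654296875, 15.059972763061523), 21.354381561279297)
 cap sil [0.4876 0.0138 0.0952] 0.0009344849302459771
scene lid [0.5469 0.194  0.2344] 13.430677432077056 0.0030192002353641996
 spout pts 129 [0.5768 0.2024 0.0442] [0.562  0.1861 0.0331] [0.5901 0.2162 0.0547]
 lid rect ((545.77734375, 193.35464477539062), (170.20416259765625, 119.43954467773438), 13.167654991149902)
 rim 417 ((503.47198486328125, -243.3555145263672), (158.9688720703125, 113.64216613769531), 12.86707592010498) [ 0.5079 -0.2403  0.0665]
 rim2 1356 ((503.812255859375, -243.34805297851562), (168.14010620117188, 116.57998657226562), 12.236579895019531)
 cap 178 [0.4892 0.0153 0.0361] ((489.39532470703125, 14.606695175170898), 21.840778350830078)
 cap sil [0.4898 0.0135 0.0772] 0.003346915046222377
```

```bash
cat > go.py <<'E'
import sys
from h import *
from scipy.spatial.transform import Rotation as Ro
np.set_printoptions(precision=2,suppress=True)
def go(x,y,z,yaw):
    s=arm.read_state();R=np.array(s['ee_rot']);p=np.array(s['ee_pos'])*1000
    c,n=np.cos(np.radians(yaw)),np.sin(np.radians(yaw))
    T=np.array([[c,n,0],[n,-c,0],[0,0,-1.]])
    d=R.T@(np.array([x,y,z])-p); w=Ro.from_matrix(R.T@T).as_rotvec(degrees=True)
    print('t %.2f'%s['time'],'at',p,'yaw %.2f'%np.degrees(np.arctan2(R[1,0],R[0,0])),'F',np.array(s['contact_force']),'w %.1f'%(s['grip_width']*1000))
    print('d',d,'len %.0f'%np.linalg.norm(d),'turn',w,'q',np.array(s['qpos']))
if __name__=='__main__': go(*map(float,sys.argv[1:5]))
E
python3 go.py 574.3 200.4 130 13.1
```

```text
t 0.80 at [ 255.33 -570.49  187.9 ] yaw 24.11 F [-0.3  -0.48  0.23] w 86.8
d [ 606.06 -573.33   57.85] len 836 turn [ 0.    0.   11.01] q [-1.28  0.22  1.53 -0.    1.39 -0.13]
```

```bash
python3 -m handwheel '[[60,[606,-573,20],[0,0,11]],[60,[606,-573,20],[0,0,11]],[60,[606,-573,20],[0,0,11]],[60,[606,-573,20],[0,0,11]],[60,[606,-573,20],[0,0,11]]]' 40; python3 go.py 574.3 200.4 130 13.1
```

```text
time: 1.42
ee_pos: [0.3754, -0.2801, 0.1806]
ee_rot: [[0.974, 0.226, 0.001], [0.226, -0.974, -0.001], [0.001, 0.001, -1.0]]
contact_force: [0.4, -0.0, 0.5]
grip_width: 0.06
t 1.43 at [ 375.35 -280.12  180.61] yaw 13.08 F [ 0.38 -0.01  0.49] w 60.0
d [ 302.48 -423.09   50.49] len 523 turn [ 0.05 -0.04 -0.02] q [-0.81 -0.16  1.93  0.    1.37  0.53]
```

```bash
python3 -m handwheel '[[60,[302.5,-423,30],[0,0,0]],[60,[302.5,-423,30],[0,0,0]],[60,[302.5,-423,30],[0,0,0]],[60,[302.5,-423,30],[0,0,0]],[60,[302.5,-423,30],[0,0,0]]]'; python3 go.py 574.3 200.4 90 13.1
```

```text
time: 2.05
ee_pos: [0.4948, 0.0085, 0.1628]
ee_rot: [[0.974, 0.227, 0.001], [0.227, -0.974, -0.0], [0.001, 0.001, -1.0]]
contact_force: [0.9, -0.8, -0.0]
grip_width: 0.0599
t 2.05 at [494.76   8.45 162.76] yaw 13.11 F [ 0.94 -0.76 -0.05] w 59.9
d [ 120.92 -168.95   72.79] len 220 turn [ 0.04 -0.07  0.01] q [-0.14 -0.08  1.89 -0.    1.33  1.2 ]
```

```bash
python3 go.py 574.3 200.4 90 13.1
```

```text
t 2.05 at [494.76   8.45 162.76] yaw 13.11 F [ 0.94 -0.76 -0.05] w 59.9
d [ 120.92 -168.95   72.79] len 220 turn [ 0.04 -0.07  0.01] q [-0.14 -0.08  1.89 -0.    1.33  1.2 ]
```

```bash
python3 -m handwheel '[[60,[121,-169,73],[0,0,0]],[60,[121,-169,73],[0,0,0]],[60,[121,-169,73],[0,0,0]],[60,[121,-169,73],[0,0,0]],[60,[121,-169,73],[0,0,0]]]'; python3 go.py 574.3 200.4 26 13.1; python3 - <<'E'
from h import *
p,_=snap('top','t1.png');q,_=snap('scene','s1.png')
a=cv2.resize(p[130:250,215:335],(400,400),interpolation=cv2.INTER_CUBIC);b=cv2.resize(q[190:310,300:420],(400,400),interpolation=cv2.INTER_CUBIC)
cv2.imwrite('pics/c1.png',np.hstack([a,b])[:,:,::-1])
E
```

```text
time: 2.68
ee_pos: [0.5728, 0.2004, 0.0878]
ee_rot: [[0.973, 0.23, -0.002], [0.23, -0.973, -0.0], [-0.002, -0.0, -1.0]]
contact_force: [-0.3, 0.3, 0.1]
grip_width: 0.0601
t 2.67 at [572.82 200.42  87.83] yaw 13.28 F [-0.32  0.26  0.13] w 60.1
d [ 1.57  0.38 61.83] len 62 turn [-0.02  0.13  0.18] q [0.21 0.27 1.66 0.   1.21 1.55]
```

View pics/c1.png

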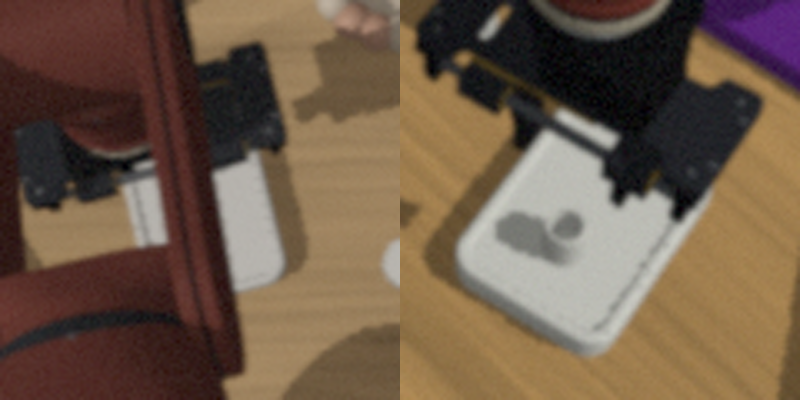

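```bash
python3 - <<'E'
from h import *
q,_=load('scene')
def uv(P): 
    u=proj('scene',P); return u,(u-[300,190])*400/120
s=arm.read_state();print(uv([s['ee_pos']]))
print(uv([[.5743,.2004,.05]]))
R=np.array(s['ee_rot']);print(uv([s['ee_pos']+R[:,1]*.03,s['ee_pos']-R[:,1]*.03,s['ee_pos']+R[:,1]*.045,s['ee_pos']-R[:,1]*.045]))
E
```

```text
(array([[350.48029477, 246.62588864]]), array([[168.26764923, 188.75296213]]))
(array([[349.75075397, 256.4660432 ]]), array([[165.83584657, 221.55347733]]))
(array([[338.55757045, 239.6259398 ],
       [362.61178726, 253.74565037],
       [332.67364789, 236.17044342],
       [368.75664384, 257.35089553]]), array([[128.52523484, 165.41979933],
       [208.70595753, 212.48550124],
       [108.91215964, 153.90147806],
       [229.18881279, 224.5029851 ]]))
```

In the scene crop the jaws straddle the spout: the spout top is at crop (566,225), about where I predicted, and the fingertips are at about (528,140) and (612,200). I'll descend and grip.

```bash
python3 -m handwheel '[[50,[1.5,0.4,30],[0,0,0]],[50,[1.5,0.4,59.5],[0,0,0]],[50,[1.5,0.4,59.5],[0,0,0]]]' 40; python3 go.py 574.3 200.4 28 13.1
```

```text
time: 3.15
ee_pos: [0.5729, 0.1966, 0.028]
ee_rot: [[0.974, 0.225, -0.005], [0.225, -0.974, -0.001], [-0.005, 0.0, -1.0]]
contact_force: [-0.2, 0.4, -0.4]
grip_width: 0.0503
t 3.15 at [572.86 196.6   28.03] yaw 13.01 F [-0.19  0.39 -0.41] w 50.3
d [ 2.26 -3.38  0.02] len 4 turn [ 0.01  0.27 -0.09] q [ 0.2   0.34  1.7  -0.    1.11  1.54]
```

```bash
python3 -m handwheel '[[50,[2.2,-3.4,0],[0,0,0]],[50,[2.2,-3.4,0],[0,0,0]],[20,[2.2,-3.4,0],[0,0,0]],[20,[2.2,-3.4,0],[0,0,0]],[20,[2.2,-3.4,0],[0,0,0]]]' 40; python3 go.py 574.3 200.4 28 13.1
```

```text
time: 3.78
ee_pos: [0.5765, 0.2023, 0.03]
ee_rot: [[0.974, 0.227, 0.0], [0.227, -0.974, 0.0], [0.0, 0.0, -1.0]]
contact_force: [-0.4, 0.1, 0.5]
grip_width: 0.0276
t 3.77 at [576.48 202.34  30.01] yaw 13.12 F [-0.41  0.14  0.54] w 27.6
d [-2.57  1.39  2.01] len 4 turn [ 0.   -0.01  0.02] q [ 0.21  0.34  1.69 -0.    1.11  1.55]
```

```bash
python3 -m handwheel '[[20,[0,0,0],[0,0,0]],[20,[0,0,-15],[0,0,0]],[20,[0,0,-40],[0,0,0]],[20,[0,0,-40],[0,0,0]],[20,[0,0,-40],[0,0,0]]]' 40; python3 go.py 574.3 200.4 28 13.1;  python3 - <<'E'
from h import *
p,_=snap('top','t2.png');q,_=snap('scene','s2.png')
a=cv2.resize(p[130:250,215:335],(400,400),interpolation=cv2.INTER_CUBIC);b=cv2.resize(q[190:310,300:420],(400,400),interpolation=cv2.INTER_CUBIC)
cv2.imwrite('pics/c2.png',np.hstack([a,b])[:,:,::-1])
E
```

```text
time: 4.4
ee_pos: [0.5763, 0.2023, 0.0697]
ee_rot: [[0.974, 0.227, 0.0], [0.227, -0.974, 0.0], [0.0, -0.0, -1.0]]
contact_force: [0.7, 0.2, -0.2]
grip_width: 0.02
t 4.40 at [576.31 202.27  69.74] yaw 13.11 F [ 0.66  0.22 -0.21] w 20.0
d [-2.39  1.37 41.74] len 42 turn [-0.   -0.    0.01] q [0.21 0.29 1.67 0.   1.18 1.55]
```

View pics/c2.png

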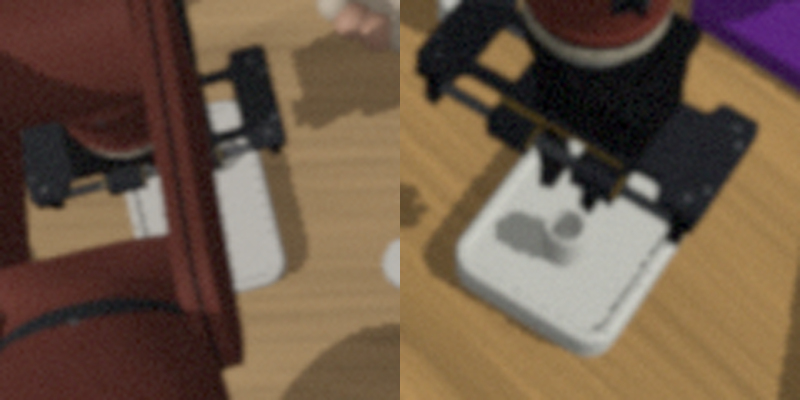

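The grip missed: the opening went to 20 mm and the lid is still on the bench. I'll check where the fingertips really are relative to the spout in the camera depth, and whether the lid moved.

```bash
python3 - <<'E'
from fit import *
np.set_printoptions(precision=4,suppress=True)
P,D=load('scene');W=cloud('scene',D);s=white(P)
lid=[rrect(.166,.120,.015,.0225),rrect(.166,.120,.015,0.0)]
w=ptsring('scene',.033,.056,.545,.194,.09);print(' spout pts',len(w),w.mean(0),w.min(0),w.max(0))
w=ptsring('scene',.012,.026,.545,.194,.12);print(' lid rect',rectfit(w))
for lo,hi in((.04,.05),(.05,.056),(.06,.07),(.07,.08),(.08,.09),(.09,.1)):
    w=ptsring('scene',lo,hi,.576,.202,.07);print(lo,len(w),w.mean(0) if len(w) else '',w.min(0) if len(w) else '',w.max(0)if len(w) else '')
P2,D2=load('top')
q=P;cv2.imwrite('pics/c3.png',cv2.resize(q[220:280,320:400],(800,600),interpolation=cv2.INTER_CUBIC)[:,:,::-1])
E
```

```text
spout pts 131 [0.5766 0.2025 0.0445] [0.5621 0.1866 0.033 ] [0.5899 0.216  0.0546]
 lid rect ((564.24853515625, 197.69888305664062), (130.8360137939453, 119.2955551147461), 13.27090072631836)
0.04 75 [0.5782 0.203  0.0459] [0.5624 0.1866 0.0408] [0.5895 0.216  0.05  ]
0.05 23 [0.5728 0.2023 0.0518] [0.5621 0.189  0.05  ] [0.5898 0.2151 0.0546]
0.06 0   
0.07 0   
0.08 0   
0.09 0
```

View pics/c3.png

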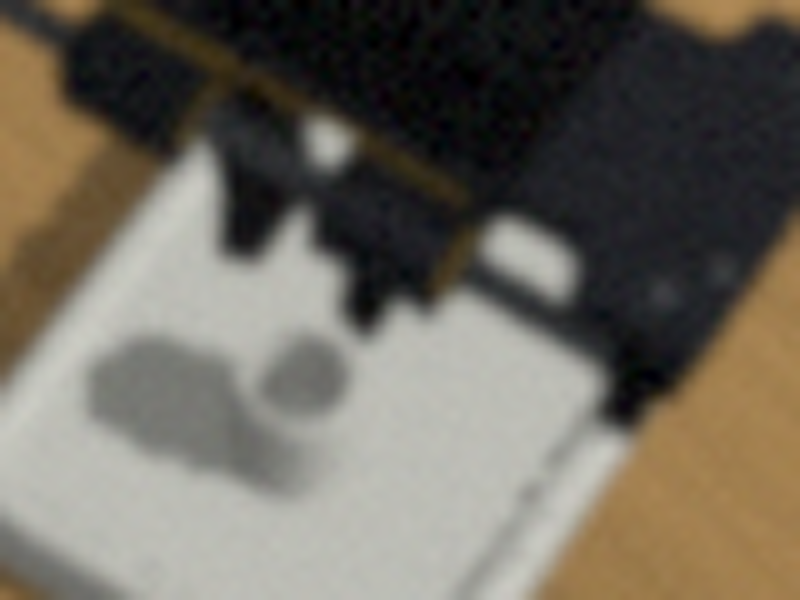

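```bash
python3 go.py 575.2 201 25 13.1; python3 -m handwheel '[[50,[0,0,0],[0,0,0]],[50,[0,0,0],[0,0,0]],[50,[-1,1,0],[0,0,0]],[50,[-1,1,0],[0,0,0]],[50,[-1,1,0],[0,0,0]]]' 50; python3 go.py 575.2 201 25 13.1
```

```text
t 4.50 at [575.62 202.1   68.79] yaw 13.11 F [ 0.08  0.74 -0.56] w 19.8
d [-0.58  0.98 43.79] len 44 turn [-0.    0.1   0.01] q [0.21 0.3  1.67 0.   1.18 1.55]
time: 5.12
ee_pos: [0.5757, 0.2011, 0.0699]
ee_rot: [[0.974, 0.227, 0.0], [0.227, -0.974, 0.0], [0.0, -0.0, -1.0]]
contact_force: [-0.4, 0.3, -0.3]
grip_width: 0.0496
t 5.12 at [575.72 201.08  69.88] yaw 13.11 F [-0.41  0.31 -0.27] w 49.6
d [-0.52 -0.04 44.88] len 45 turn [-0.   -0.    0.01] q [0.21 0.29 1.67 0.   1.18 1.55]
```

```bash
python3 -m handwheel '[[50,[-0.5,0,25],[0,0,0]],[50,[-0.5,0,44.5],[0,0,0]],[50,[-0.5,0,44.5],[0,0,0]],[50,[-0.5,0,44.5],[0,0,0]],[0,[-0.5,0,44.5],[0,0,0]]]' 50;  python3 -m handwheel '[[0,[0,0,0],[0,0,0]],[0,[0,0,0],[0,0,0]],[0,[0,0,0],[0,0,0]],[0,[0,0,0],[0,0,0]],[0,[0,0,0],[0,0,0]]]' 50;python3 go.py 575.2 201 25 13.1
```

```text
time: 5.75
ee_pos: [0.5761, 0.2012, 0.0264]
ee_rot: [[0.974, 0.227, 0.002], [0.227, -0.974, 0.0], [0.002, 0.0, -1.0]]
contact_force: [-0.1, -0.5, 0.1]
grip_width: 0.0454
time: 6.38
ee_pos: [0.5752, 0.201, 0.0253]
ee_rot: [[0.974, 0.227, -0.0], [0.227, -0.974, -0.0], [-0.0, 0.0, -1.0]]
contact_force: [0.2, 0.5, -0.3]
grip_width: 0.0022
t 6.38 at [575.17 200.96  25.29] yaw 13.11 F [ 0.2   0.54 -0.33] w 2.2
d [ 0.04 -0.03  0.29] len 0 turn [0.   0.01 0.01] q [ 0.21  0.35  1.7  -0.    1.1   1.55]
```

```bash
python3 - <<'E'
from h import *
p,_=snap('top','t4.png');q,_=snap('scene','s4.png')
a=cv2.resize(p[140:230,225:315],(400,400),interpolation=cv2.INTER_CUBIC);b=cv2.resize(q[210:290,310:390],(400,400),interpolation=cv2.INTER_CUBIC)
cv2.imwrite('pics/c4.png',np.hstack([a,b])[:,:,::-1])
E
```

```text
(no output)
```

View pics/c4.png

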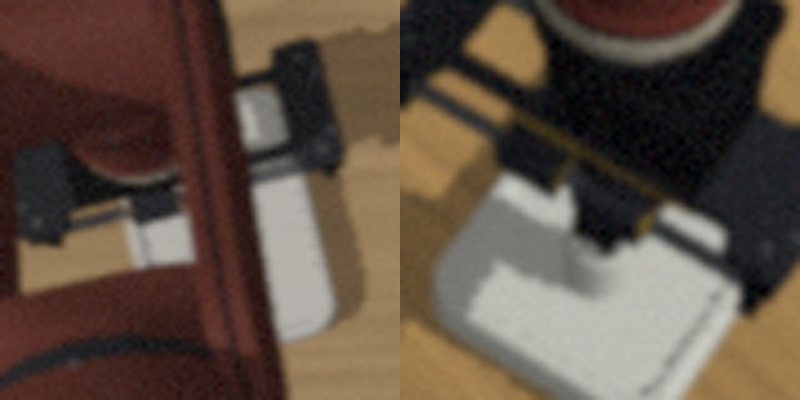

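```bash
python3 - <<'E'
from h import *
p,d=load('scene')
cv2.imwrite('pics/c5.png',cv2.resize(p[235:285,325:375],(600,600),interpolation=cv2.INTER_NEAREST)[:,:,::-1])
np.set_printoptions(precision=0,suppress=True,linewidth=220)
W=cloud('scene',d)
print(W[245:278:1,338:364:2,2]*1000)
s=arm.read_state();print(proj('scene',[s['ee_pos'],[.575,.2008,.05],[.575,.2008,.02]]))
E
```

```text
[[145. 153. 146. 147. 148. 156. 157. 153. 156. 159. 165. 167. 170.]
 [143. 144. 140. 145. 144. 156. 155. 152. 153. 158. 159. 166. 169.]
 [135. 140. 136.  97. 154. 151. 155. 153. 151. 151. 152.  nan 165.]
 [ 17. 140.  17.  95. 152. 153. 156. 153. 154. 153. 154. 155. 161.]
 [ 20.  19.  21.  22. 151. 150. 153. 155. 154. 152. 152. 153. 149.]
 [ 18.  23.  19.  20. 145. 149. 149. 156. 152. 153. 155. 155. 145.]
 [ 18.  19.  23.  18. 140. 145. 152. 153. 154. 157. 155. 154. 147.]
 [ 22.  23.  19.  22. 136. 142. 143. 148. 154. 152. 153. 150. 134.]
 [ 18.  22.  20.  19.  80. 138. 142. 147. 151. 153. 151. 150. 149.]
 [ 18.  20.  23.  18.  72.  76. 139. 143. 147. 153. 153. 147. 149.]
 [ 20.  23.  19.  48.  70.  74.  77. 141. 144. 149. 149. 143. 146.]
 [ 19.  20.  18.  51.  64.  67.  72. 133. 139. 142. 146. 144. 146.]
 [ 18.  24.  19.  49.  32.  60.  66.  78. 134. 139. 141.  20. 144.]
 [ 21.  22.  20.  47.  27.  25.  65.  72.  38. 135.  20.  22.  19.]
 [ 19.  20.  19.  47.  20.  21.  61.  66.  31.  46.  22.  22.  20.]
 [ 19.  20.  20.  49.  53.  20.  22.  61.  49.  46.  20.  18.  18.]
 [ 20.  19. 
[... 484 characters left out ...]
.  24.  23.  25.  25.  21.  20.  23.  22.  19.]
 [ 18.  18.  22.  22.  19.  22.  20.  18.  19.  24.  19.  20.  20.]
 [ 24.  19.  20.  19.  19.  18.  18.  19.  22.  20.  21.  20.  20.]
 [ 18.  18.  19.  20.  20.  19.  20.  20.  22.  20.  19.  20.  20.]
 [ 20.  21.  20.  21.  22.  21.  22.  21.  20.  18.  21.  18.  19.]
 [ 21.  22.  19.  19.  20.  23.  20.  18.  17.  18.  20.  17.  18.]
 [ 19.  22.  17.  19.  19.  19.  20.  18.  17.  21.  20.  20.  21.]
 [ 18.  24.  22.  21.  17.  22.  23.  23.  20.  21.  20.  20.  21.]
 [ 18.  18.  19.  21.  19.  20.  18.  21.  19.  19.  21.  24.  21.]
 [ 21.  20.  19.  21.  21.  19.  19.  18.  20.  19.  19.  20.  17.]]
[[349. 262.]
 [350. 257.]
 [349. 263.]]
```

View pics/c5.png

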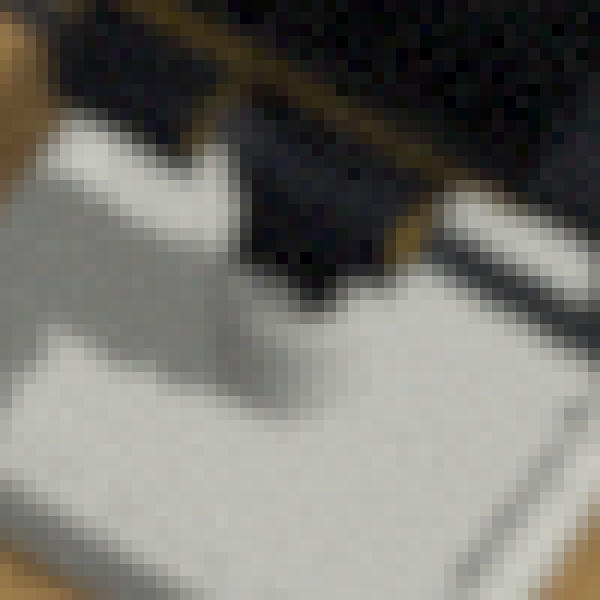

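```bash
python3 - <<'E'
from h import *
np.set_printoptions(precision=0,suppress=True,linewidth=200)
p,d=load('scene');W=cloud('scene',d)*1000
for v in range(252,261): print(v,[W[v,u].round() for u in range(344,356,2)])
p,d=load('top');W=cloud('top',d)*1000
m=(np.hypot(W[...,0]-575,W[...,1]-201)<70)&(p.max(2)<60)
print(m.sum()); w=W[m]
for lo in range(20,200,15):
    k=w[(w[:,2]>=lo)&(w[:,2]<lo+15)]
    if len(k): print(lo,len(k),k.mean(0),k.min(0),k.max(0))
E
```

```text
252 [array([564., 174.,  22.]), array([609., 218., 136.]), array([609., 223., 142.]), array([606., 226., 143.]), array([606., 230., 148.]), array([605., 235., 154.])]
253 [array([565., 175.,  19.]), array([587., 199.,  80.]), array([608., 223., 138.]), array([607., 227., 142.]), array([607., 232., 147.]), array([605., 235., 151.])]
254 [array([566., 176.,  18.]), array([585., 198.,  72.]), array([584., 203.,  76.]), array([608., 228., 139.]), array([607., 232., 143.]), array([605., 236., 147.])]
255 [array([580., 189.,  48.]), array([586., 199.,  70.]), array([585., 204.,  74.]), array([583., 208.,  77.]), array([607., 232., 141.]), array([605., 236., 144.])]
256 [array([583., 192.,  51.]), array([585., 199.,  64.]), array([584., 203.,  67.]), array([583., 208.,  72.]), array([605., 231., 133.]), array([605., 236., 139.])]
257 [array([584., 193.,  49.]), array([574., 189.,  32.]), array([582., 202.,  60.]), array([582., 207.,  66.]), array([583., 214.,  78.]), array([604., 236., 134.])]
258 [array([585., 194.,  47.]), array([574., 190.,  27.]), array([569., 192.,  25.]), array([583., 208.,  65.]), array([583., 214.,  72.]), array([565., 205.,  38.])]
259 [array([587., 195.,  47.]), array([572., 189.,  20.]), array([569., 192.,  21.]), array([583., 209.,  61.]), array([582., 214.,  66.]), array([564., 205.,  31.])]
260 [array([589., 198.,  49.]), array([587., 202.,  53.]), array([571., 194.,  20.]), array([569., 198.,  22.]), array([582., 214.,  61.]), array([573., 212.,  49.])]
1368
140 46 [538. 214. 153.] [531. 202. 147.] [548. 246. 155.]
155 22 [560. 200. 163.] [535. 143. 155.] [608. 270. 170.]
170 113 [572. 192. 173.] [536. 133. 170.] [612. 269. 183.]
```

```bash
python3 - <<'E'
from h import *
np.set_printoptions(precision=1,suppress=True,linewidth=200)
s=arm.read_state();R=np.array(s['ee_rot']);p=np.array(s['ee_pos']);print(p*1000)
for dz in(0,.034):
  for nm,c,ys in(('now',p,(-.016,0,.016)),('c3',np.array([.5763,.2023,.0697]),(-.024,-.01,.01,.024))):
    print(dz,nm,[proj('scene',[c+R@[x,y,0]+[0,0,dz]])[0] for x in(.0095,) for y in ys])
# start picture
print(proj('scene',[[.2551,-.57,.1869],[.2551,-.57,.221]]),proj('top',[[.2551,-.57,.1869],[.2551,-.57,.221]]))
q=cv2.imread('pics/top0.png');cv2.imwrite('pics/c6.png',cv2.resize(q[230:400,520:640],(560,793//1),interpolation=cv2.INTER_CUBIC)[:600])
E
```

```text
[575.2 201.   25.3]
0 now [array([352.8, 269.1]), array([346.7, 265.4]), array([340.6, 261.7])]
0 c3 [array([357.4, 262.2]), array([351.8, 258.8]), array([343.9, 254.1]), array([338.4, 250.8])]
0.034 now [array([353.8, 261.8]), array([347.5, 258. ]), array([341.3, 254.3])]
0.034 c3 [array([358.6, 254.4]), array([352.8, 251. ]), array([344.7, 246.2]), array([339. , 242.9])]
[[243.3  -9.2]
 [242.  -20. ]] [[582.8 291.9]
 [592.4 293.7]]
```

View pics/c6.png

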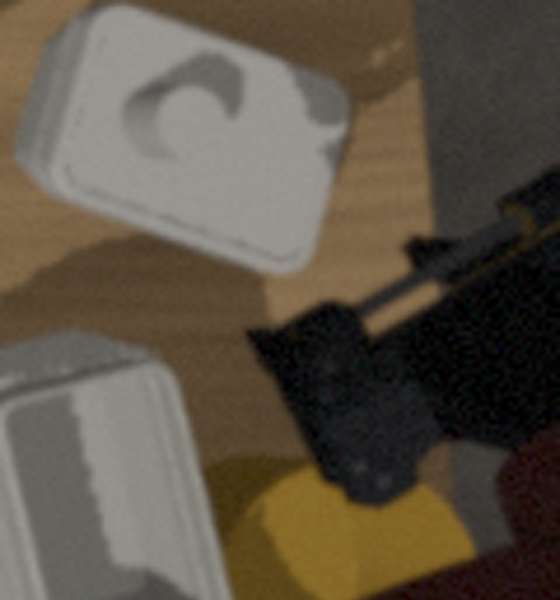

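The silhouette and the depth agree: the real fingertips sit about 34 mm above the reported TCP. With TCP at 25, the finger faces end at z≈60, just above the spout top, and xy agrees. So I'll open and go about 32 mm lower, watching the force.

```bash
python3 -m handwheel '[[50,[0,0,0],[0,0,0]],[50,[0,0,0],[0,0,0]],[50,[0,0,0],[0,0,0]],[50,[0,0,0],[0,0,0]],[50,[0,0,0],[0,0,0]]]' 50;  python3 -m handwheel '[[50,[0,0,0],[0,0,0]],[50,[0,0,0],[0,0,0]],[50,[0,0,15],[0,0,0]],[50,[0,0,15],[0,0,0]],[50,[0,0,15],[0,0,0]]]' 50;python3 go.py 575.2 201 -7 13.1
```

```text
time: 7.1
ee_pos: [0.5752, 0.201, 0.0253]
ee_rot: [[0.974, 0.227, -0.0], [0.227, -0.974, 0.0], [-0.0, -0.0, -1.0]]
contact_force: [0.8, 0.0, -0.3]
grip_width: 0.0432
time: 7.72
ee_pos: [0.5748, 0.2009, 0.0098]
ee_rot: [[0.974, 0.227, -0.001], [0.227, -0.974, -0.0], [-0.001, -0.0, -1.0]]
contact_force: [0.1, 0.2, -0.9]
grip_width: 0.0495
t 7.72 at [574.8  200.87   9.78] yaw 13.11 F [ 0.13  0.2  -0.92] w 49.5
d [ 0.44 -0.04 16.78] len 17 turn [-0.    0.06  0.01] q [ 0.21  0.37  1.7  -0.    1.07  1.55]
```

```bash
python3 -m handwheel '[[50,[0,0,8],[0,0,0]],[50,[0,0,14],[0,0,0]],[50,[0,0,14],[0,0,0]],[50,[0,0,14],[0,0,0]]]' 50;python3 go.py 575.2 201 -7 13.1; python3 - <<'E'
from h import *
q,_=snap('scene','s7.png')
cv2.imwrite('pics/c7.png',cv2.resize(q[230:290,320:380],(600,600),interpolation=cv2.INTER_CUBIC)[:,:,::-1])
E
```

```text
time: 8.22
ee_pos: [0.5752, 0.201, -0.0037]
ee_rot: [[0.974, 0.227, -0.0], [0.227, -0.974, 0.0], [-0.0, -0.0, -1.0]]
contact_force: [-0.4, -0.0, -0.3]
grip_width: 0.0501
t 8.22 at [575.22 200.97  -3.68] yaw 13.11 F [-0.42 -0.04 -0.26] w 50.1
d [-0.01 -0.03  3.32] len 3 turn [-0.    0.    0.01] q [0.21 0.39 1.71 0.   1.05 1.55]
```

View pics/c7.png

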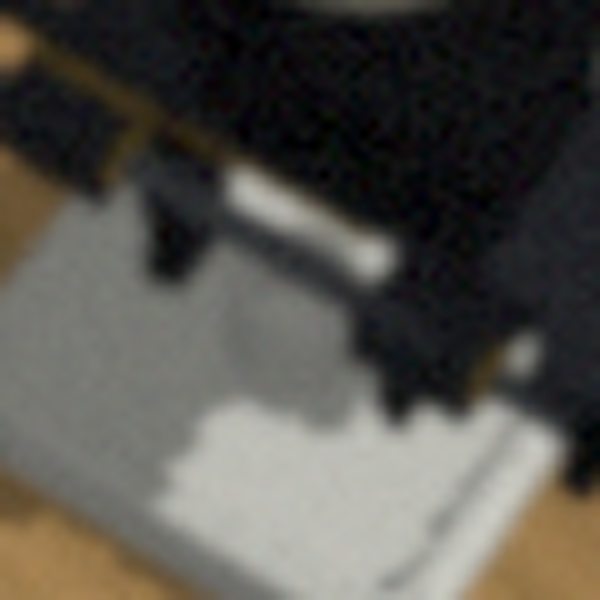

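The fingers now straddle the spout, with tips at crop (170,275) and (400,420). The reported z is below the bench with no contact, which confirms the offset. I'll go down 4 mm more and close.

```bash
python3 -m handwheel '[[50,[0,0,4],[0,0,0]],[50,[0,0,4],[0,0,0]],[0,[0,0,4],[0,0,0]],[0,[0,0,4],[0,0,0]],[0,[0,0,4],[0,0,0]]]' 50; python3 -m handwheel '[[0,[0,0,0],[0,0,0]],[0,[0,0,0],[0,0,0]],[0,[0,0,0],[0,0,0]]]' 50;python3 go.py 575.2 201 -7 13.1
```

```text
time: 8.9
ee_pos: [0.5753, 0.2009, -0.0075]
ee_rot: [[0.974, 0.227, 0.0], [0.227, -0.974, -0.0], [0.0, 0.0, -1.0]]
contact_force: [-0.1, -0.4, -0.2]
grip_width: 0.029
time: 9.28
ee_pos: [0.5753, 0.2009, -0.0076]
ee_rot: [[0.974, 0.227, 0.0], [0.227, -0.974, -0.0], [0.0, 0.0, -1.0]]
contact_force: [0.1, -0.9, -0.1]
grip_width: 0.0285
t 9.28 at [575.31 200.92  -7.56] yaw 13.11 F [ 0.14 -0.89 -0.08] w 28.5
d [-0.09 -0.1  -0.56] len 1 turn [ 0.   -0.01  0.01] q [ 0.21  0.39  1.71 -0.    1.04  1.55]
```

Gripped at 28.5 mm. Now I'll lift and look.

```bash
python3 -m handwheel '[[0,[0,0,-15],[0,0,0]],[0,[0,0,-50],[0,0,0]],[0,[0,0,-100],[0,0,0]],[0,[0,0,-100],[0,0,0]],[0,[0,0,-100],[0,0,0]]]' 50;python3 go.py 530.5 -237.5 92 12.4; python3 - <<'E'
from h import *
q,_=snap('scene','s8.png')
cv2.imwrite('pics/c8.png',cv2.resize(q[180:310,300:430],(600,600),interpolation=cv2.INTER_CUBIC)[:,:,::-1])
E
```

```text
time: 9.9
ee_pos: [0.575, 0.201, 0.0926]
ee_rot: [[0.974, 0.227, 0.0], [0.227, -0.974, 0.0], [0.0, -0.0, -1.0]]
contact_force: [-0.3, -0.7, -1.4]
grip_width: 0.0286
t 9.90 at [575.03 201.02  92.64] yaw 13.12 F [-0.29 -0.7  -1.42] w 28.6
d [-142.87  416.98    0.59] len 441 turn [-0.   -0.02  0.72] q [0.21 0.27 1.66 0.   1.22 1.55]
```

View pics/c8.png

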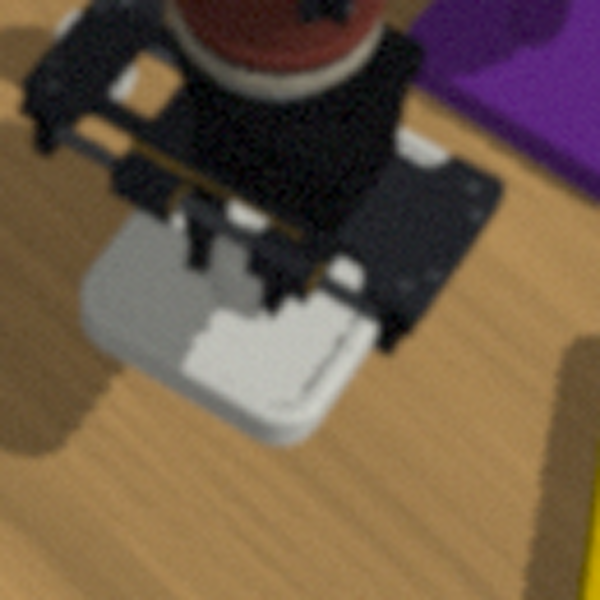

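The lid is lifted and hanging from the spout. I'll check its tilt and its pose in hand from depth.

```bash
cat > lidpose.py <<'E'
from fit import *
def panel(cam,cx,cy,z0,dz=.02):
    P,D=load(cam);W=cloud(cam,D)
    m=(np.abs(W[...,2]-z0)<dz)&(np.hypot(W[...,0]-cx,W[...,1]-cy)<.11)&(P.max(2)>75)&((P[...,0].astype(int)-P[...,2])<40)
    w=W[m];
    for _ in range(4):
        A=np.c_[w[:,:2]-[cx,cy],np.ones(len(w))];c=np.linalg.lstsq(A,w[:,2],rcond=None)[0]
        r=w[:,2]-A@c;w=w[np.abs(r)<max(2*np.std(r),.002)]
    return c,w,m
E
python3 - <<'E'
from lidpose import *
np.set_printoptions(precision=4,suppress=True)
p,d=snap('top','t8.png')
s=arm.read_state()
for cam in('scene','top'):
    c,w,m=panel(cam,.546,.194,.115)
    y=np.radians(13.1);ex=np.array([np.cos(y),np.sin(y)]);ey=np.array([-np.sin(y),np.cos(y)])
    print(cam,len(w),'z',c[2],'slope along lidx deg',np.degrees(c[:2]@ex),'lidy',np.degrees(c[:2]@ey))
    q=w[:,:2]-[.546,.194];print(' ext x',(q@ex).min(),(q@ex).max(),'y',(q@ey).min(),(q@ey).max())
print(s['contact_force'],s['torque'],s['ee_pos'])
E
```

```text
scene 1457 z 0.12061749832390481 slope along lidx deg 0.11051261168549129 lidy -0.03562085955099619
 ext x -0.08309473280406496 0.08387346251140183 y -0.05933961632731593 0.06262148100861582
top 718 z 0.11913542595498833 slope along lidx deg -0.1487504939462272 lidy -0.21427605665909563
 ext x -0.08542531567314388 0.07494039504753529 y -0.059142532861013966 0.06088942926435131
[ 0.5363 -0.1764 -1.7786] [0.0249 0.0003 0.0344] [0.5738 0.2007 0.0908]
```

The lid hangs level, with the panel at TCP+27.5 mm. I'll carry it over the tub.

```bash
python3 -m handwheel '[[0,[-142.5,417,0],[0,0,0.7]],[0,[-142.5,417,0],[0,0,0.7]],[0,[-142.5,417,0],[0,0,0.7]],[0,[-142.5,417,0],[0,0,0.7]],[0,[-142.5,417,0],[0,0,0.7]]]' 50;python3 go.py 531 -237.6 92 12.4
```

```text
time: 10.62
ee_pos: [0.5422, -0.1114, 0.0907]
ee_rot: [[0.977, 0.215, -0.003], [0.215, -0.977, 0.001], [-0.002, -0.002, -1.0]]
contact_force: [1.6, 0.4, -1.0]
grip_width: 0.0286
t 10.62 at [ 542.2  -111.38   90.71] yaw 12.42 F [ 1.61  0.36 -1.03] w 28.6
d [-38.07 120.86  -1.4 ] len 127 turn [-0.09  0.13  0.02] q [-0.35  0.14  1.8   0.    1.2   1.01]
```

```bash
python3 -m handwheel '[[0,[-39.5,121.5,0],[0,0,0]],[0,[-39.5,121.5,0],[0,0,0]],[0,[-39.5,121.5,0],[0,0,0]],[0,[-39.5,121.5,0],[0,0,0]],[0,[-39.5,121.5,0],[0,0,0]]]' 50;python3 go.py 531 -237.6 92 12.4; python3 - <<'E'
from h import *
q,_=snap('scene','s9.png');p,_=snap('top','t9.png')
a=cv2.resize(p[140:260,370:490],(400,400),interpolation=cv2.INTER_CUBIC);b=cv2.resize(q[70:190,190:310],(400,400),interpolation=cv2.INTER_CUBIC)
cv2.imwrite('pics/c9.png',np.hstack([a,b])[:,:,::-1])
E
```

```text
time: 11.25
ee_pos: [0.5311, -0.2353, 0.0915]
ee_rot: [[0.976, 0.216, -0.001], [0.216, -0.976, 0.001], [-0.001, -0.002, -1.0]]
contact_force: [-0.1, 0.2, -0.8]
grip_width: 0.0288
t 11.25 at [ 531.1  -235.3    91.46] yaw 12.50 F [-0.09  0.2  -0.79] w 28.8
d [-0.59  2.22 -0.54] len 2 turn [-0.09  0.06  0.1 ] q [-0.55  0.2   1.73  0.    1.21  0.8 ]
```

View pics/c9.png

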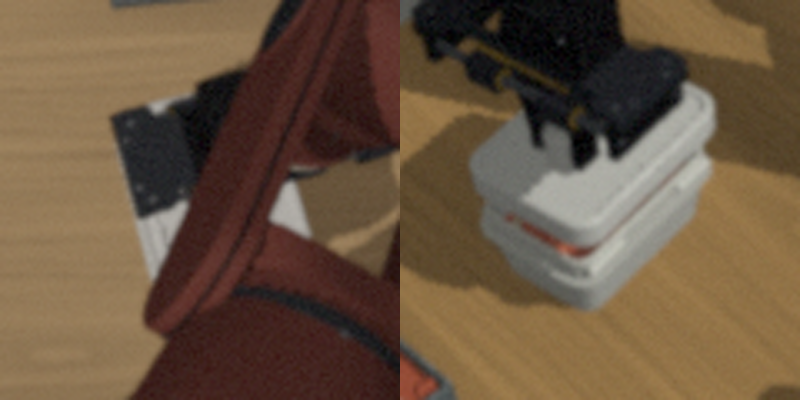

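```bash
python3 -m handwheel '[[0,[0,0,0],[0,0,0]],[0,[0,0,0],[0,0,0]]]' 50; python3 - <<'E'
from lidpose import *
np.set_printoptions(precision=4,suppress=True)
snap('scene');snap('top')
s=arm.read_state();print(s['ee_pos'],s['time'])
y=np.radians(12.4);ex=np.array([np.cos(y),np.sin(y)]);ey=np.array([-np.sin(y),np.cos(y)])
P,D=load('scene');S=white(P)
lid=[rrect(.166,.120,.015,.0225+.0985),rrect(.166,.120,.015,0.0985)]
W=cloud('scene',D)
m=(W[...,2]>.096)&(W[...,2]<.126)&(np.hypot(W[...,0]-.502,W[...,1]+.244)<.11)&(P.max(2)>75)
w=W[m]
print('lid rect scene',rectfit(w))
o=np.array([.502,-.244])
for e,n in((ex,'x'),(ey,'y')):
    q=(w[:,:2]-o)@e; print(n,np.percentile(q,[0,.5,99.5,100]))
# tub points now: z 0.03..0.07
m=(W[...,2]>.045)&(W[...,2]<.072)&(np.hypot(W[...,0]-.502,W[...,1]+.244)<.11)
w=W[m];
for e,n in((ex,'x'),(ey,'y')):
    q=(w[:,:2]-o)@e; print('tub now',n,np.percentile(q,[0,.5,99.5,100]))
c,w,m=panel('scene',.502,-.244,.119);print('slopes',np.degrees(c[:2]@ex),np.degrees(c[:2]@ey),c[2])
E
```

```text
time: 11.6
ee_pos: [0.5316, -0.2365, 0.0925]
ee_rot: [[0.976, 0.216, 0.0], [0.216, -0.976, -0.0], [0.0, 0.0, -1.0]]
contact_force: [-1.0, -0.3, -1.0]
grip_width: 0.0286
[ 0.5315 -0.2368  0.0925] 11.7
lid rect scene ((505.10296630859375, -240.41012573242188), (167.7216339111328, 126.56816864013672), 13.874016761779785)
x [-0.0809 -0.0765  0.0865  0.0876]
y [-0.0595 -0.0558  0.0651  0.0677]
tub now x [-0.0813 -0.0758  0.0847  0.0852]
tub now y [-0.0574 -0.0553  0.058   0.059 ]
slopes -0.05707880537392641 -0.4546581818674306 0.11927936739412728
```

```bash
cat > ov.py <<'E'
from fit import *
def overlay(cam,items,box,fn,sc):
    P,_=load(cam);u0,v0,u1,v1=box
    im=cv2.resize(P[v0:v1,u0:u1],None,fx=sc,fy=sc,interpolation=cv2.INTER_CUBIC)[:,:,::-1].copy()
    for pts,pose,col in items:
        q=(proj(cam,place(pts,*pose))-[u0,v0]+.5)*sc-.5
        cv2.polylines(im,[np.round(q*8).astype(np.int32)],True,col,1,cv2.LINE_AA,shift=3)
    cv2.imwrite('pics/'+fn,im)
E
python3 - <<'E'
from ov import *
y=np.radians(12.45)
L=(.5022,-.2431,y);T=(.502,-.244,y)
overlay('scene',[(rrect(.166,.120,.015,.1+.0225),L,(0,0,255)),(rrect(.166,.120,.015,.1),L,(0,0,255)),
 (rrect(.156,.106,.012,.07),T,(0,255,0)),(rrect(.166,.116,.014,.05),T,(0,255,0))],(205,85,295,165),'c10.png',8.8)
E
```

```text
(no output)
```

View pics/c10.png

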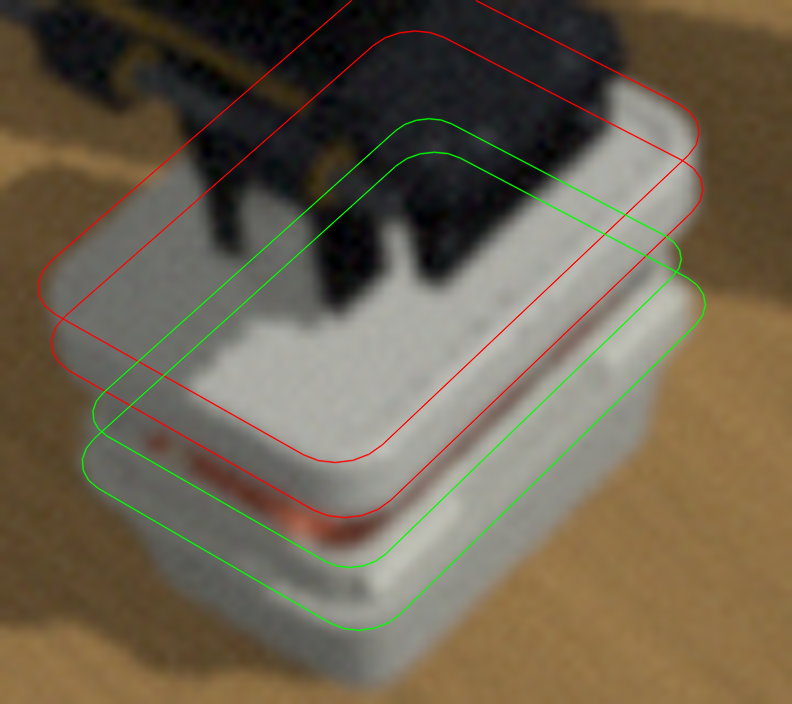

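```bash
python3 - <<'E'
from ov import *
import h
y=np.radians(12.45)
for cam,box in(('top',(395,160,470,240)),('scene',(208,92,290,168))):
    im=cv2.imread('pics/%s0.png'%cam)[:,:,::-1]
    np.savez('last_%s.npz'%cam,p=im,d=np.zeros((400,640),np.float32))
    T=(.502,-.244,y)
    overlay(cam,[(rrect(.156,.106,.012,.07),T,(0,255,0)),(rrect(.166,.116,.014,.05),T,(255,0,0))],box,'o_%s.png'%cam,6)
    L=(.546,.194,np.radians(13.2))
    overlay(cam,[(rrect(.166,.120,.015,.0225),L,(0,255,0)),(rrect(.166,.120,.015,0),L,(255,0,0))],(235,150,310,230) if cam=='top' else (310,210,402,300),'l_%s.png'%cam,5 if cam=='scene' else 6)
a=[cv2.imread('pics/'+f) for f in('o_top.png','o_scene.png')]
H=max(i.shape[0] for i in a);print([i.shape for i in a])
cv2.imwrite('pics/o1.png',np.hstack([cv2.copyMakeBorder(i,0,H-i.shape[0],0,0,0) for i in a])[:,:1000])
a=[cv2.imread('pics/'+f) for f in('l_top.png','l_scene.png')]
H=max(i.shape[0] for i in a)
cv2.imwrite('pics/o2.png',np.hstack([cv2.copyMakeBorder(i,0,H-i.shape[0],0,0,0) for i in a])[:,:1000])
E
python3 -c "
import cv2
for f in('o1','o2'):
  i=cv2.imread('pics/%s.png'%f);print(i.shape);cv2.imwrite('pics/%sb.png'%f,i[:600,:800] if i.shape[1]<=800 else cv2.resize(i,None,fx=800/i.shape[1],fy=800/i.shape[1]))
"
```

```text
[(480, 450, 3), (456, 492, 3)]
(480, 942, 3)
(480, 910, 3)
```

View pics/o_top.png

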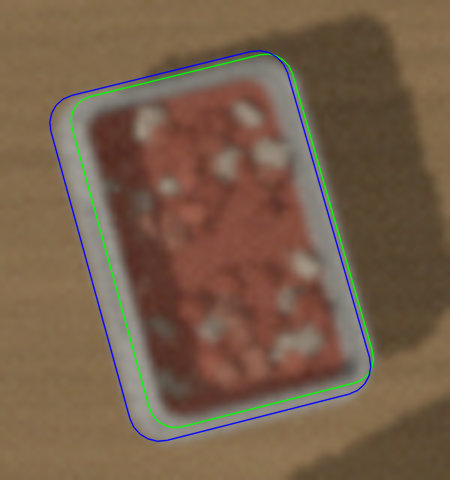

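View pics/o_scene.png

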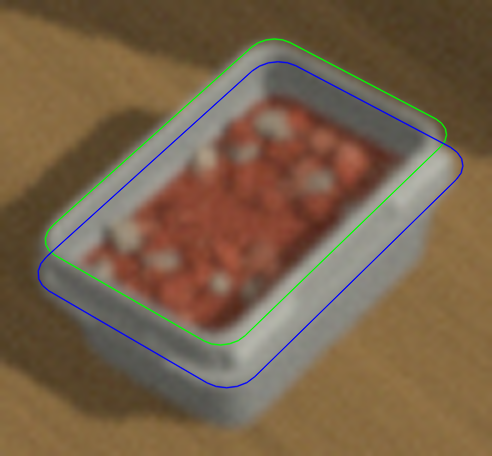

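View pics/o2b.png

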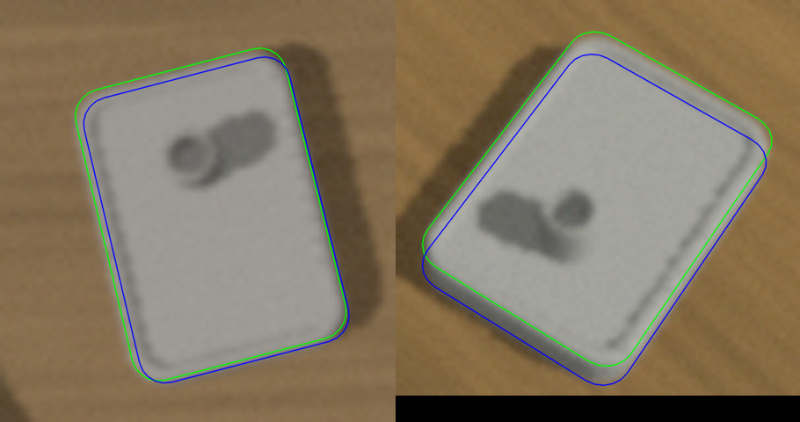

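The projected outlines match both the tub and the lid to about 1 mm, so only a 1 mm y correction is needed. I'll lower the lid over the rim.

```bash
python3 -m handwheel '[[0,[-0.3,0.9,10],[0,0,0]],[0,[-0.3,0.9,20],[0,0,0]],[0,[-0.3,0.9,27],[0,0,0]],[0,[-0.3,0.9,27],[0,0,0]],[0,[-0.3,0.9,27],[0,0,0]]]' 50;python3 go.py 531.3 -237.6 60 12.45; python3 -m handwheel '[[0,[0,0,2],[0,0,0]],[0,[0,0,4],[0,0,0]],[0,[0,0,6],[0,0,0]],[0,[0,0,6],[0,0,0]]]' 50
```

```text
time: 12.32
ee_pos: [0.5314, -0.2381, 0.0654]
ee_rot: [[0.977, 0.215, 0.0], [0.215, -0.977, -0.0], [0.0, 0.0, -1.0]]
contact_force: [0.7, 0.3, -0.8]
grip_width: 0.0287
t 12.32 at [ 531.43 -238.13   65.43] yaw 12.41 F [ 0.72  0.34 -0.78] w 28.7
d [-0.02 -0.55  5.43] len 5 turn [ 0.01 -0.01 -0.04] q [-0.56  0.24  1.75  0.    1.16  0.8 ]
time: 12.82
ee_pos: [0.532, -0.239, 0.0601]
ee_rot: [[0.977, 0.215, 0.002], [0.215, -0.977, -0.002], [0.001, 0.002, -1.0]]
contact_force: [0.1, -3.5, 3.7]
grip_width: 0.0289
```

```bash
python3 -m handwheel '[[0,[0,0.8,0],[0,0,0]],[0,[0,1.5,0],[0,0,0]],[0,[0,1.5,0],[0,0,0]]]' 50; python3 - <<'E'
from h import *
q,_=snap('scene','s11.png')
cv2.imwrite('pics/c11.png',cv2.resize(q[75:175,195:305],(660,600),interpolation=cv2.INTER_CUBIC)[:,:,::-1])
E
```

```text
time: 13.2
ee_pos: [0.5319, -0.2397, 0.0594]
ee_rot: [[0.977, 0.215, 0.001], [0.215, -0.977, -0.0], [0.0, 0.0, -1.0]]
contact_force: [1.6, -1.4, 3.4]
grip_width: 0.0289
```

View pics/c11.png

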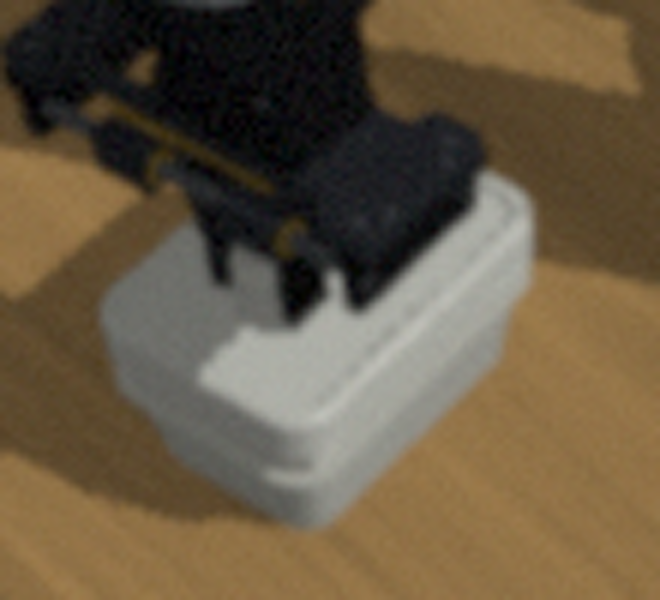

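The lid skirt sits over the rim and looks well aligned. I'll continue down gently.

```bash
python3 -m handwheel '[[0,[0,0.8,1],[0,0,0]],[0,[0,0.8,2],[0,0,0]],[0,[0,0.8,3],[0,0,0]],[0,[0,0.8,3],[0,0,0]]]' 50; 
```

```text
time: 13.75
ee_pos: [0.5318, -0.2406, 0.0562]
ee_rot: [[0.977, 0.215, 0.0], [0.215, -0.977, -0.0], [-0.0, 0.0, -1.0]]
contact_force: [2.7, -3.5, 0.4]
grip_width: 0.0285
```

```bash
python3 -m handwheel '[[0,[0,0.8,1],[0,0,0]],[0,[0,0.8,2.5],[0,0,0]],[0,[0,0.8,2.5],[0,0,0]]]' 50; 
```

```text
time: 14.12
ee_pos: [0.5318, -0.2408, 0.0536]
ee_rot: [[0.977, 0.215, -0.0], [0.215, -0.977, 0.001], [-0.0, -0.001, -1.0]]
contact_force: [0.5, -1.5, 1.6]
grip_width: 0.0288
```

```bash
python3 -m handwheel '[[45,[0,0,0],[0,0,0]],[45,[0,0,0],[0,0,0]],[45,[0,0,-20],[0,0,0]],[45,[0,0,-60],[0,0,0]],[45,[0,0,-60],[0,0,0]]]' 50; python3 - <<'E'
from lidpose import *
np.set_printoptions(precision=4,suppress=True)
q,d=snap('scene','s12.png')
cv2.imwrite('pics/c12.png',cv2.resize(q[75:175,195:305],(660,600),interpolation=cv2.INTER_CUBIC)[:,:,::-1])
y=np.radians(12.4);ex=np.array([np.cos(y),np.sin(y)]);ey=np.array([-np.sin(y),np.cos(y)])
c,w,m=panel('scene',.502,-.246,.081);print('slopes',np.degrees(c[:2]@ex),np.degrees(c[:2]@ey),c[2],len(w))
W=cloud('scene',d);m=(W[...,2]>.066)&(W[...,2]<.09)&(np.hypot(W[...,0]-.502,W[...,1]+.246)<.12);print(rectfit(W[m]))
E
```

```text
time: 14.75
ee_pos: [0.535, -0.2428, 0.1195]
ee_rot: [[0.977, 0.215, 0.007], [0.215, -0.977, -0.004], [0.006, 0.006, -1.0]]
contact_force: [0.8, 0.1, 0.0]
grip_width: 0.0448
slopes 0.020722961927270946 -0.6576622808003435 0.08020427397230187 1742
((504.18731689453125, -244.33580017089844), (168.48036193847656, 125.1020278930664), 13.197898864746094)
```

View pics/c12.png

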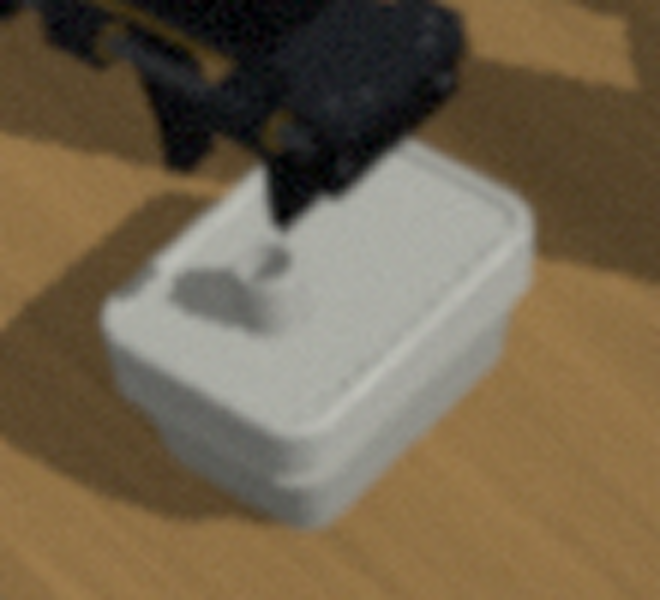

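The lid is laid level, with the panel at about 80 mm and the spout at crop (275,260). Now I'll press the corners with closed fingers, starting at corner0 (tool +30, −44).

```bash
python3 -m handwheel '[[0,[0,0,0],[0,0,0]],[0,[30,-44,0],[0,0,0]],[0,[30,-44,0],[0,0,0]],[0,[30,-44,40],[0,0,0]],[0,[30,-44,40],[0,0,0]]]' 40; python3 -m handwheel '[[0,[0,0,10],[0,0,0]],[0,[0,0,18],[0,0,0]],[0,[0,0,18],[0,0,0]]]' 40; python3 go.py 551.8 -191.3 50 12.4
```

```text
time: 15.42
ee_pos: [0.5481, -0.1902, 0.0697]
ee_rot: [[0.977, 0.215, -0.008], [0.215, -0.977, 0.004], [-0.007, -0.005, -1.0]]
contact_force: [-0.5, -1.1, -0.6]
grip_width: 0.0041
time: 15.8
ee_pos: [0.5515, -0.1917, 0.0556]
ee_rot: [[0.977, 0.215, -0.001], [0.215, -0.977, 0.0], [-0.001, -0.0, -1.0]]
contact_force: [0.5, 0.0, -0.1]
grip_width: 0.0001
t 15.80 at [ 551.52 -191.73   55.6 ] yaw 12.40 F [ 0.46  0.04 -0.12] w 0.1
d [ 0.37 -0.36  5.6 ] len 6 turn [-0.02  0.03 -0.  ] q [-0.47  0.25  1.75 -0.    1.14  0.88]
```

Now down in small steps, watching the force.

```bash
python3 -m handwheel '[[0,[0,0,2],[0,0,0]],[0,[0,0,4],[0,0,0]],[0,[0,0,4],[0,0,0]]]' 40; python3 -m handwheel '[[0,[0,0,2],[0,0,0]],[0,[0,0,2],[0,0,0]]]' 40; python3 -m handwheel '[[0,[0,0,2],[0,0,0]],[0,[0,0,2],[0,0,0]]]' 40
```

```text
time: 16.18
ee_pos: [0.5518, -0.1916, 0.0519]
ee_rot: [[0.977, 0.215, -0.0], [0.215, -0.977, 0.0], [-0.0, -0.0, -1.0]]
contact_force: [-0.1, -0.2, 0.0]
grip_width: -0.0
time: 16.42
ee_pos: [0.5517, -0.1916, 0.0497]
ee_rot: [[0.977, 0.215, -0.0], [0.215, -0.977, 0.0], [-0.0, -0.0, -1.0]]
contact_force: [0.2, -0.2, 0.2]
grip_width: 0.0003
time: 16.68
ee_pos: [0.5516, -0.1916, 0.0476]
ee_rot: [[0.977, 0.215, -0.0], [0.215, -0.977, 0.0], [-0.0, -0.0, -1.0]]
contact_force: [-0.4, -0.2, -0.7]
grip_width: 0.0004
```

```bash
for i in 1 2; do python3 -m handwheel '[[0,[0,0,1],[0,0,0]],[0,[0,0,2],[0,0,0]]]' 40 | grep -E 'pos|force'; done
```

```text
ee_pos: [0.552, -0.1916, 0.046]
contact_force: [0.7, 0.4, 2.7]
ee_pos: [0.5522, -0.1914, 0.0444]
contact_force: [-1.1, 3.6, 5.4]
```

Contact is at TCP≈46.3, so fully home should be near TCP 38. I'll continue.

```bash
for i in 1 2 3; do python3 -m handwheel '[[0,[0,0,1],[0,0,0]],[0,[0,0,1.5],[0,0,0]]]' 40 | grep -E 'time|pos|force'; done
```

```text
time: 17.42
ee_pos: [0.5524, -0.1912, 0.0431]
contact_force: [-0.4, 3.8, 5.7]
time: 17.68
ee_pos: [0.5522, -0.1915, 0.041]
contact_force: [0.7, 1.4, 0.5]
time: 17.92
ee_pos: [0.5518, -0.1919, 0.0394]
contact_force: [-0.6, -0.1, 3.5]
```

```bash
for i in 1 2; do python3 -m handwheel '[[0,[0,0,1],[0,0,0]],[0,[0,0,1.5],[0,0,0]]]' 40 | grep -E 'time|pos|force'; done
```

```text
time: 18.18
ee_pos: [0.5519, -0.192, 0.0391]
contact_force: [-4.5, 0.8, 12.0]
time: 18.42
ee_pos: [0.552, -0.192, 0.0389]
contact_force: [-7.8, 3.6, 20.8]
```

Hard stop at TCP 39, 21 N: corner0 is home. Next is corner1.

```bash
python3 -m handwheel '[[0,[0,0,-22],[0,0,0]],[0,[-60,0,-22],[0,0,0]],[0,[-120,0,-22],[0,0,0]],[0,[-120,0,-16],[0,0,0]],[0,[-120,0,-16],[0,0,0]]]' 40;  python3 -m handwheel '[[0,[0,0,0],[0,0,0]],[0,[0,0,0],[0,0,0]]]' 40; for i in 1 2; do python3 -m handwheel '[[0,[0,0,1],[0,0,0]],[0,[0,0,2],[0,0,0]]]' 40 | grep -E 'time|pos|force'; done
```

```text
time: 19.05
ee_pos: [0.4346, -0.2177, 0.0521]
ee_rot: [[0.977, 0.214, 0.0], [0.214, -0.977, 0.0], [0.0, 0.0, -1.0]]
contact_force: [-0.1, 0.3, -0.7]
grip_width: 0.0001
time: 19.3
ee_pos: [0.4357, -0.2175, 0.0526]
ee_rot: [[0.976, 0.216, 0.001], [0.216, -0.976, -0.0], [0.0, 0.0, -1.0]]
contact_force: [-0.5, -0.0, 0.2]
grip_width: 0.0005
time: 19.55
ee_pos: [0.4349, -0.2173, 0.0503]
contact_force: [0.1, 1.0, -0.7]
time: 19.8
ee_pos: [0.4346, -0.2174, 0.0483]
contact_force: [0.3, -0.9, -0.6]
```

```bash
for i in 1 2 3 4; do python3 -m handwheel '[[0,[0,0,1],[0,0,0]],[0,[0,0,2],[0,0,0]]]' 40 | grep -E 'time|pos|force'; done
```

```text
time: 20.05
ee_pos: [0.4346, -0.2175, 0.0463]
contact_force: [-0.5, -1.2, -0.3]
time: 20.3
ee_pos: [0.4346, -0.2175, 0.0443]
contact_force: [-0.1, 0.3, -0.1]
time: 20.55
ee_pos: [0.4346, -0.2174, 0.0423]
contact_force: [0.5, 0.2, -0.1]
time: 20.8
ee_pos: [0.4346, -0.2175, 0.0403]
contact_force: [0.3, 0.5, 0.1]
```

```bash
for i in 1 2 3; do python3 -m handwheel '[[0,[0,0,0.5],[0,0,0]],[0,[0,0,1],[0,0,0]]]' 40 | grep -E 'time|pos|force'; done
```

```text
time: 21.05
ee_pos: [0.4346, -0.2174, 0.0393]
contact_force: [0.3, -0.6, -0.8]
time: 21.3
ee_pos: [0.4347, -0.2175, 0.0388]
contact_force: [-2.1, 2.3, 7.2]
time: 21.55
ee_pos: [0.4348, -0.2176, 0.0387]
contact_force: [-5.8, 3.4, 14.8]
```

Corner1 is home too, at 38.8 and 15 N. Next is corner2.

```bash
python3 -m handwheel '[[0,[0,0,-23],[0,0,0]],[0,[0,45,-23],[0,0,0]],[0,[0,88,-23],[0,0,0]],[0,[0,88,-17],[0,0,0]],[0,[0,88,-17],[0,0,0]]]' 40 | grep -E 'time|pos|force'; for i in 1 2 3; do python3 -m handwheel '[[0,[0,0,1],[0,0,0]],[0,[0,0,2],[0,0,0]]]' 40 | grep -E 'time|pos|force'; done
```

```text
time: 22.18
ee_pos: [0.4525, -0.3023, 0.0531]
contact_force: [0.2, 0.5, -0.8]
time: 22.42
ee_pos: [0.4535, -0.3025, 0.0523]
contact_force: [0.0, -0.3, -0.3]
time: 22.68
ee_pos: [0.4536, -0.3032, 0.0504]
contact_force: [0.7, 0.4, 0.8]
time: 22.92
ee_pos: [0.4535, -0.3034, 0.0483]
contact_force: [0.5, 0.0, 0.9]
```

```bash
for i in 1 2 3; do python3 -m handwheel '[[0,[0,0,1],[0,0,0]],[0,[0,0,2],[0,0,0]]]' 40 | grep -E 'time|pos|force'; done
```

```text
time: 23.18
ee_pos: [0.4537, -0.3037, 0.0468]
contact_force: [-1.5, 1.1, 4.2]
time: 23.42
ee_pos: [0.4539, -0.3041, 0.0454]
contact_force: [-3.1, -0.4, 10.2]
time: 23.68
ee_pos: [0.4539, -0.3043, 0.0432]
contact_force: [-0.6, -0.6, 1.6]
```

```bash
for i in 1 2 3 4; do python3 -m handwheel '[[0,[0,0,0.7],[0,0,0]],[0,[0,0,1.5],[0,0,0]]]' 40 | grep -E 'time|pos|force'; done
```

```text
time: 23.92
ee_pos: [0.4532, -0.303, 0.0403]
contact_force: [0.6, 0.2, -0.0]
time: 24.18
ee_pos: [0.4535, -0.3032, 0.0391]
contact_force: [1.1, 0.1, 1.1]
time: 24.42
ee_pos: [0.4536, -0.3034, 0.0382]
contact_force: [-1.9, 0.9, 5.8]
time: 24.68
ee_pos: [0.4536, -0.3034, 0.038]
contact_force: [-6.5, 4.9, 16.2]
```

Corner2 is home (38.0). Next is corner3.

```bash
python3 -m handwheel '[[0,[0,0,-23],[0,0,0]],[0,[60,0,-23],[0,0,0]],[0,[120,0,-23],[0,0,0]],[0,[120,0,-16],[0,0,0]],[0,[120,0,-16],[0,0,0]]]' 40 | grep -E 'time|pos|force'; for i in 1 2 3; do python3 -m handwheel '[[0,[0,0,1],[0,0,0]],[0,[0,0,2],[0,0,0]]]' 40 | grep -E 'time|pos|force'; done
```

```text
time: 25.3
ee_pos: [0.5694, -0.2768, 0.0507]
contact_force: [-0.7, -1.6, 0.0]
time: 25.55
ee_pos: [0.5699, -0.2782, 0.0507]
contact_force: [-0.7, -0.6, 0.4]
time: 25.8
ee_pos: [0.5706, -0.2779, 0.0486]
contact_force: [0.2, -0.1, -0.5]
time: 26.05
ee_pos: [0.5707, -0.2776, 0.0463]
contact_force: [0.1, -0.4, 0.1]
```

```bash
for i in 1 2 3; do python3 -m handwheel '[[0,[0,0,1],[0,0,0]],[0,[0,0,2],[0,0,0]]]' 40 | grep -E 'time|pos|force'; done
```

```text
time: 26.3
ee_pos: [0.5707, -0.2775, 0.0442]
contact_force: [-0.2, 0.1, -0.3]
time: 26.55
ee_pos: [0.5707, -0.2775, 0.0422]
contact_force: [-0.3, 0.0, -0.0]
time: 26.8
ee_pos: [0.5707, -0.2776, 0.0403]
contact_force: [-0.4, -0.3, 0.6]
```

```bash
for i in 1 2 3; do python3 -m handwheel '[[0,[0,0,0.7],[0,0,0]],[0,[0,0,1.3],[0,0,0]]]' 40 | grep -E 'time|pos|force'; done
```

```text
time: 27.05
ee_pos: [0.5707, -0.2776, 0.039]
contact_force: [0.0, 0.4, 0.2]
time: 27.3
ee_pos: [0.5707, -0.2776, 0.0382]
contact_force: [-2.1, 0.9, 4.7]
time: 27.55
ee_pos: [0.5708, -0.2777, 0.0381]
contact_force: [-5.2, 2.5, 12.2]
```

All four corners hit a hard stop. I'll lift off, check the lid plane, and re-measure the spout and cap.

```bash
python3 -m handwheel '[[0,[0,0,-40],[0,0,0]],[0,[0,0,-90],[0,0,0]],[60,[-60,-200,-90],[0,0,0]],[60,[-60,-200,-90],[0,0,0]],[60,[-60,-200,-90],[0,0,0]]]' 40 | grep -E 'time|pos|force'; python3 - <<'E'
from lidpose import *
np.set_printoptions(precision=4,suppress=True)
q,d=snap('scene','s13.png');p,dt=snap('top','t13.png')
a=cv2.resize(p[150:250,320:480],(640,400),interpolation=cv2.INTER_CUBIC)[:,:320+80];b=cv2.resize(q[75:175,200:300],(400,400),interpolation=cv2.INTER_CUBIC)
cv2.imwrite('pics/c13.png',np.hstack([cv2.resize(p[140:240,370:470],(400,400),interpolation=cv2.INTER_CUBIC),b])[:,:,::-1])
y=np.radians(12.4);ex=np.array([np.cos(y),np.sin(y)]);ey=np.array([-np.sin(y),np.cos(y)])
for cam in('scene','top'):
  c,w,m=panel(cam,.502,-.246,.072,.012);print(cam,'slopes',np.degrees(c[:2]@ex),np.degrees(c[:2]@ey),c[2],len(w))
  w=ptsring(cam,.085,.11,.532,-.24,.03);print(' spout',len(w),w.min(0),w.max(0),(w.min(0)+w.max(0))/2, cv2.minEnclosingCircle((w[:,:2]*1000).astype(np.float32)))
  w=ptsring(cam,.033,.04,.49,.017,.05);print(' cap',len(w),w.mean(0),cv2.minEnclosingCircle((w[:,:2]*1000).astype(np.float32)) if len(w) else '')
  w=ptsring(cam,.06,.079,.502,-.246,.12);print(' lidrect',rectfit(w))
E
```

```text
time: 28.18
ee_pos: [0.4785, -0.1124, 0.1265]
contact_force: [0.8, 0.8, 0.2]
scene slopes 0.17172029940229144 -0.12039386689701916 0.07136434649588747 1871
 spout 121 [ 0.5203 -0.2543  0.0851] [ 0.5494 -0.2222  0.1053] [ 0.5348 -0.2383  0.0952] ((534.16064453125, -239.322509765625), 17.33504295349121)
 cap 184 [0.4897 0.0148 0.0361] ((490.2102355957031, 14.173484802246094), 22.113758087158203)
 lidrect ((504.8250732421875, -244.50802612304688), (168.34080505371094, 125.79395294189453), 12.631197929382324)
top slopes -2.0646924014937493 3.589223685266115 0.06817794162487313 216Traceback (most recent call last):
  File "<stdin>", line 9, in <module>
    return umr_minimum(a, axis, None, out, keepdims, initial, where)
ValueError: zero-size array to reduction operation minimum which has no identity
```

View pics/c13.png

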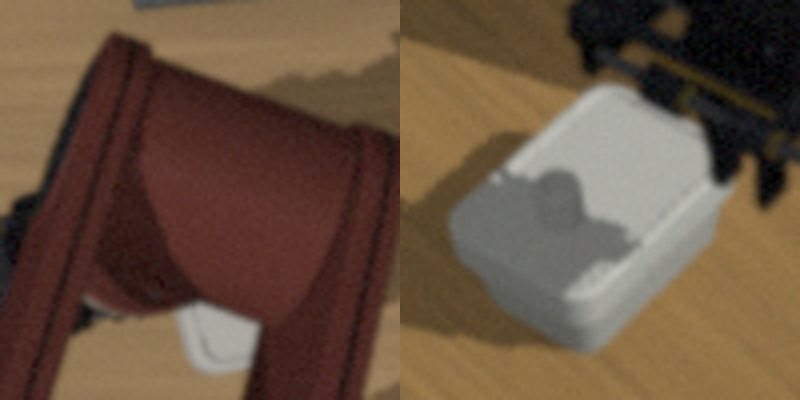

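The lid reads level (under 0.2°) with the panel at about 72 mm, and the corner0 edge press heights match full home. Now the cap, at world ≈(489.3, 14.7).

```bash
python3 -m handwheel '[[60,[43,-103,0],[0,0,0]],[60,[43,-103,0],[0,0,0]],[60,[43,-103,0],[0,0,0]],[60,[43,-103,60],[0,0,0]],[60,[43,-103,60],[0,0,0]]]' 20 | grep -E 'time|pos|force';python3 -m handwheel '[[60,[0,0,0],[0,0,0]],[60,[0,0,0],[0,0,0]]]' 20 | grep -E 'time|pos|force';python3 go.py 489.3 14.7 -24 12.4;  python3 - <<'E'
from h import *
q,d=snap('scene','s14.png')
cv2.imwrite('pics/c14.png',cv2.resize(q[150:230,270:370],(750,600),interpolation=cv2.INTER_CUBIC)[:,:,::-1])
E
```

```text
time: 28.9
ee_pos: [0.4951, -0.0042, 0.0622]
contact_force: [-0.5, 0.3, -0.1]
time: 29.15
ee_pos: [0.5013, -0.0049, 0.0688]
contact_force: [-0.0, 0.6, 0.2]
t 29.15 at [501.3   -4.85  68.8 ] yaw 12.36 F [-0.02  0.64  0.2 ] w 60.0
d [ -7.87 -21.81  92.74] len 96 turn [ 0.09 -0.2  -0.04] q [-0.17  0.04  1.96 -0.    1.14  1.19]
```

View pics/c14.png

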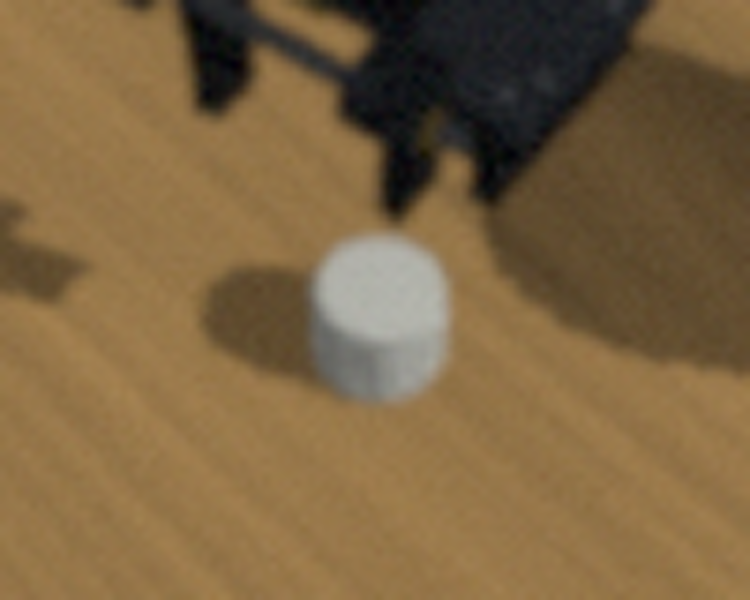

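The cap stands clear at crop (380,320). I'll centre over it, check, then descend.

```bash
python3 -m handwheel '[[60,[-8,-22,0],[0,0,0]],[60,[-8,-22,20],[0,0,0]],[60,[-8,-22,20],[0,0,0]],[60,[-8,-22,20],[0,0,0]]]' 20 | grep -E 'time|pos|force';python3 go.py 489.3 14.7 -24 12.4
```

```text
time: 29.7
ee_pos: [0.487, 0.0162, 0.0472]
contact_force: [0.4, -0.4, -0.4]
t 29.70 at [487.    16.24  47.23] yaw 12.44 F [ 0.43 -0.41 -0.44] w 60.1
d [ 1.87  1.98 71.24] len 71 turn [ 0.01 -0.04  0.04] q [-0.13  0.04  2.    0.    1.09  1.22]
```

```bash
python3 -m handwheel '[[60,[2,2,0],[0,0,0]],[60,[2,2,40],[0,0,0]],[60,[2,2,40],[0,0,0]],[60,[2,2,40],[0,0,0]]]' 20 | grep -E 'time|pos|force';python3 go.py 489.3 14.7 -24 12.4;  python3 - <<'E'
from h import *
q,d=snap('scene','s15.png')
cv2.imwrite('pics/c15.png',cv2.resize(q[150:230,270:370],(750,600),interpolation=cv2.INTER_CUBIC)[:,:,::-1])
E
```

```text
time: 30.2
ee_pos: [0.4898, 0.0141, 0.0074]
contact_force: [-0.1, -0.4, 0.9]
t 30.20 at [489.79  14.13   7.38] yaw 12.40 F [-0.13 -0.45  0.85] w 59.7
d [-0.37 -0.67 31.38] len 31 turn [ 0.01 -0.03 -0.  ] q [-0.13  0.11  2.02 -0.    1.01  1.22]
```

View pics/c15.png

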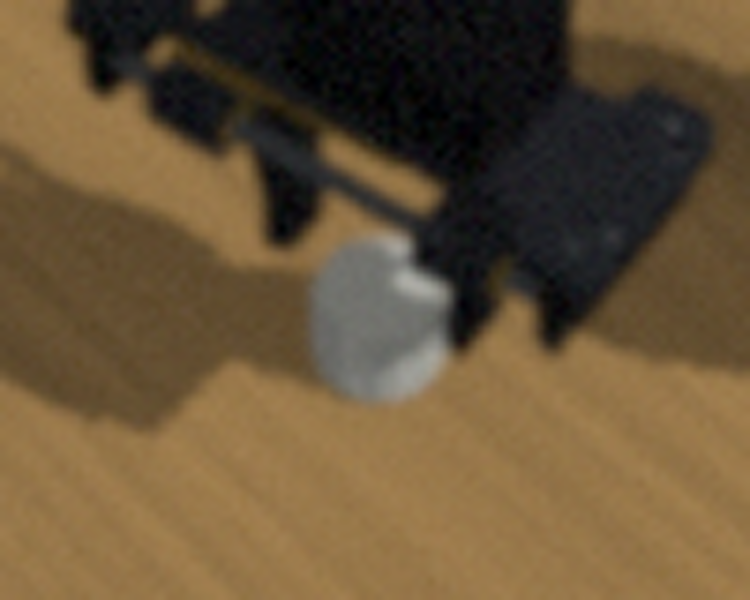

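The tips at (285,240) and (465,345) straddle the cap symmetrically. I'll descend and grip.

```bash
python3 -m handwheel '[[60,[0,0,15],[0,0,0]],[60,[0,0,30],[0,0,0]],[60,[0,0,30],[0,0,0]],[0,[0,0,30],[0,0,0]],[0,[0,0,30],[0,0,0]]]' 20 ;python3 -m handwheel '[[0,[0,0,0],[0,0,0]],[0,[0,0,0],[0,0,0]],[0,[0,0,0],[0,0,0]]]' 20
```

```text
time: 30.88
ee_pos: [0.4896, 0.0143, -0.0232]
ee_rot: [[0.977, 0.215, 0.001], [0.215, -0.977, -0.0], [0.001, 0.0, -1.0]]
contact_force: [-0.2, -0.6, 0.7]
grip_width: 0.0475
time: 31.25
ee_pos: [0.4897, 0.0142, -0.0232]
ee_rot: [[0.977, 0.215, 0.001], [0.215, -0.977, -0.0], [0.001, 0.0, -1.0]]
contact_force: [-0.7, -0.3, 2.6]
grip_width: 0.0408
```

```bash
python3 -m handwheel '[[0,[0,0,-30],[0,0,0]],[0,[0,0,-90],[0,0,0]],[0,[0,0,-135],[0,0,0]],[0,[0,0,-135],[0,0,0]],[0,[0,0,-135],[0,0,0]]]' 20 ; python3 - <<'E'
from lidpose import *
np.set_printoptions(precision=4,suppress=True)
q,d=snap('scene','s16.png');p,dt=snap('top','t16.png')
cv2.imwrite('pics/c16.png',np.hstack([cv2.resize(p[150:230,390:470],(400,400),interpolation=cv2.INTER_CUBIC),cv2.resize(q[90:170,208:288],(400,400),interpolation=cv2.INTER_CUBIC)])[:,:,::-1])
cv2.imwrite('pics/c16b.png',np.hstack([cv2.resize(p[120:260,260:400],(400,400),interpolation=cv2.INTER_CUBIC),cv2.resize(q[80:220,250:390],(400,400),interpolation=cv2.INTER_CUBIC)])[:,:,::-1])
for cam in('scene','top'):
  c,w,m=panel(cam,.502,-.246,.072,.012);print(cam,'slopes',c,len(w))
  w=ptsring(cam,.095,.11,.532,-.24,.03);print(' spout',len(w),(w.min(0)+w.max(0))/2 if len(w) else '')
  w=ptsring(cam,.06,.079,.502,-.246,.12);print(' lidrect',rectfit(w))
E
```

```text
time: 31.88
ee_pos: [0.4886, 0.0144, 0.1108]
ee_rot: [[0.977, 0.215, -0.001], [0.215, -0.977, 0.0], [-0.001, -0.0, -1.0]]
contact_force: [0.2, -0.7, -1.0]
grip_width: 0.041
scene slopes [-0.0013 -0.0019  0.0715] 1862
 spout 63 [ 0.5345 -0.2385  0.0994]
 lidrect ((504.3734130859375, -244.66314697265625), (169.55050659179688, 124.83605194091797), 11.048826217651367)
top slopes [ 0.0016 -0.0003  0.0727] 2299
 spout 48 [ 0.5293 -0.2413  0.1001]
 lidrect ((501.00750732421875, -246.07150268554688), (167.46449279785156, 120.80077362060547), 12.081887245178223)
```

View pics/c16.png

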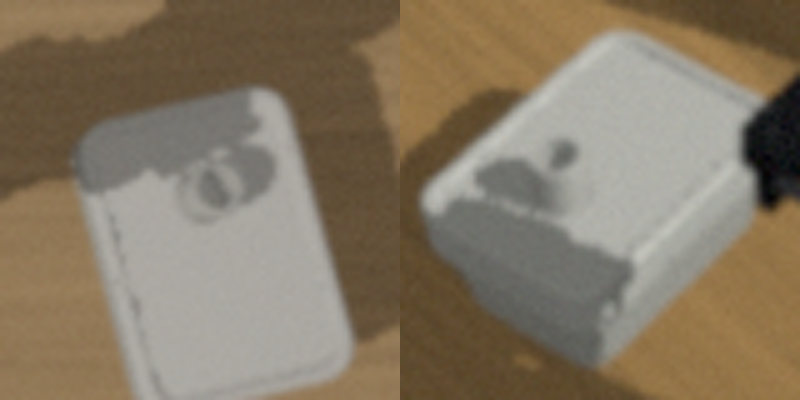

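View pics/c16b.png

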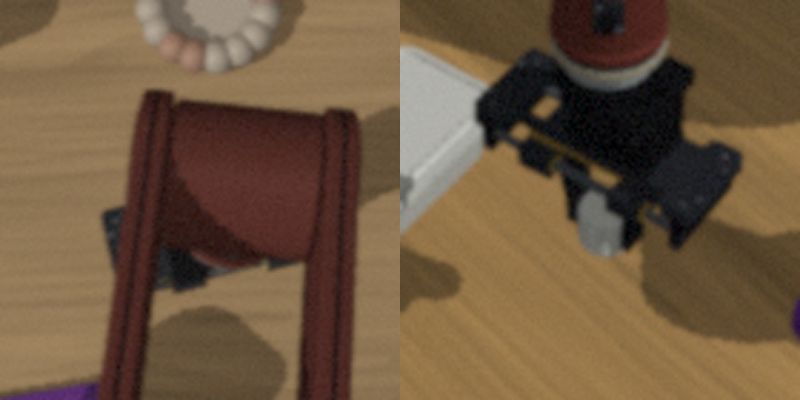

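The cap is held. The lid is level in both cameras, with the panel at 71.5 and 72.7 mm. The spout averages to (532, −240.3) in the robot frame, so I'll move the cap over it.

```bash
python3 -m handwheel '[[0,[-13.5,257.5,0],[0,0,0]],[0,[-13.5,257.5,0],[0,0,0]],[0,[-13.5,257.5,0],[0,0,0]],[0,[-13.5,257.5,0],[0,0,0]],[0,[-13.5,257.5,0],[0,0,0]]]' 20 | grep -E 'time|pos|width'; python3 -m handwheel '[[0,[0,0,0],[0,0,0]],[0,[0,0,0],[0,0,0]],[0,[0,0,0],[0,0,0]]]' 20| grep -E 'time|pos|width'; python3 go.py 532 -240.3 86 12.4
```

```text
time: 32.6
ee_pos: [0.5303, -0.2435, 0.1094]
grip_width: 0.0407
time: 32.98
ee_pos: [0.5313, -0.2385, 0.1113]
grip_width: 0.0409
t 32.98 at [ 531.29 -238.45  111.28] yaw 12.52 F [-0.55 -0.56 -0.27] w 40.9
d [ 0.3   1.97 25.28] len 25 turn [-0.03  0.02  0.12] q [-0.56  0.19  1.71  0.    1.24  0.79]
```

```bash
python3 -m handwheel '[[0,[0.3,2,0],[0,0,0]],[0,[0.3,2,25],[0,0,0]],[0,[0.3,2,25],[0,0,0]],[0,[0.3,2,25],[0,0,0]],[0,[0.3,2,25],[0,0,0]]]' 20| grep -E 'time|pos|width'; python3 go.py 532 -240.3 86 12.4; python3 - <<'E'
from ov import *
snap('scene','s17.png')
a=np.linspace(0,2*np.pi,48);ring=lambda r,z:np.c_[r*np.cos(a),r*np.sin(a),0*a+z]
s=arm.read_state();p=np.array(s['ee_pos'])
C=(p[0],p[1],0);S=(.5320,-.2403,0)
overlay('scene',[(ring(.021,p[2]+.0232),C,(0,0,255)),(ring(.021,p[2]+.0592),C,(0,0,255)),(ring(.0135,.1025),S,(0,255,0)),(ring(.015,.0725),S,(0,255,0))],(220,90,280,140),'c17.png',13)
E
```

```text
time: 33.6
ee_pos: [0.5328, -0.2423, 0.0876]
grip_width: 0.0412
t 33.60 at [ 532.76 -242.32   87.6 ] yaw 12.41 F [-0.14 -0.74  0.03] w 41.2
d [-0.31 -2.14  1.6 ] len 3 turn [ 0.07 -0.07  0.01] q [-0.56  0.22  1.73  0.    1.2   0.79]
```

View pics/c17.png

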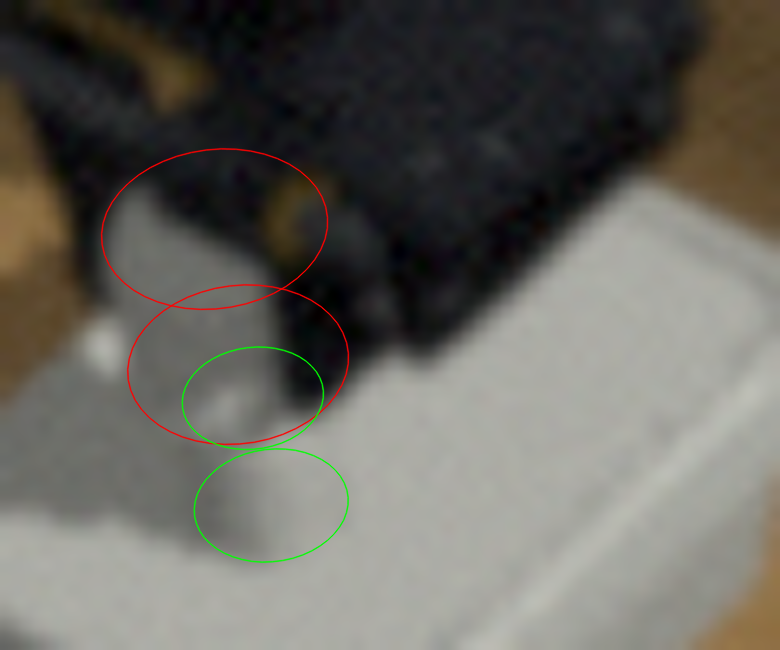

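```bash
python3 -m handwheel '[[0,[0,0,0],[0,0,0]],[0,[0,0,0],[0,0,0]],[0,[0,0,0],[0,0,0]]]' 20| grep -E 'time|pos|width'; python3 - <<'E'
from ov import *
snap('scene','s18.png')
a=np.linspace(0,2*np.pi,48);ring=lambda r,z:np.c_[r*np.cos(a),r*np.sin(a),0*a+z]
s=arm.read_state();p=np.array(s['ee_pos']);print(p)
C=(p[0],p[1],0);S=(.5320,-.2403,0)
it=[(ring(.021,p[2]+.0232),C,(0,0,255)),(ring(.021,p[2]+.0592),C,(0,0,255)),(ring(.0135,.1025),S,(0,255,0)),(ring(.015,.0725),S,(0,255,0))]
overlay('scene',it,(225,95,273,135),'c18.png',12)
# spout overlay on s16
im=cv2.imread('pics/s16.png')[:,:,::-1];np.savez('last_scene.npz',p=im,d=np.zeros((400,640),np.float32))
overlay('scene',it[2:],(225,95,273,135),'c18b.png',8)
im=cv2.imread('pics/t16.png')[:,:,::-1];np.savez('last_top.npz',p=im,d=np.zeros((400,640),np.float32))
overlay('top',it[2:],(410,170,458,210),'c18c.png',8)
A=cv2.imread('pics/c18b.png');B=cv2.imread('pics/c18c.png');cv2.imwrite('pics/c18d.png',np.hstack([A,B]))
E
```

```text
time: 34.02
ee_pos: [0.5321, -0.242, 0.0865]
grip_width: 0.0406
[ 0.53207123 -0.24200808  0.08646574]
```

View pics/c18.png

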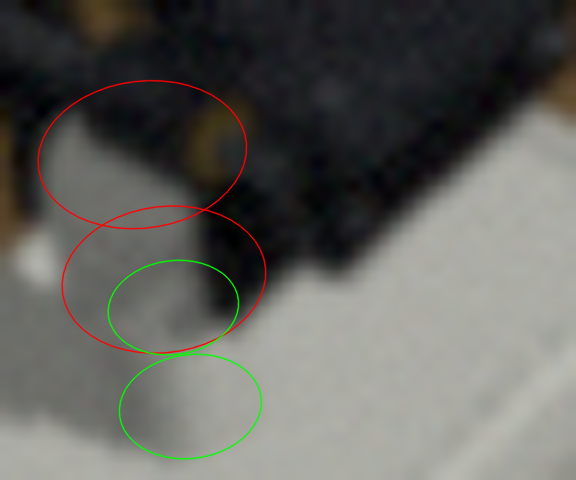

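View pics/c18d.png

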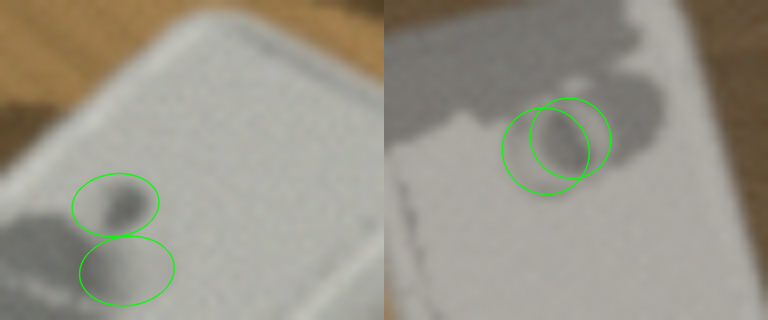

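The spout outline fits (532, −240.3) in both views. I'll shift the cap 1.7 mm back in y and descend, watching the force.

```bash
python3 -m handwheel '[[0,[0.3,-1.7,0],[0,0,0]],[0,[0.3,-1.7,0],[0,0,0]],[0,[0.3,-1.7,0],[0,0,0]],[0,[0.3,-1.7,3],[0,0,0]],[0,[0.3,-1.7,3],[0,0,0]]]' 20| grep -E 'time|pos|force|width';  python3 -m handwheel '[[0,[0,0,2],[0,0,0]],[0,[0,0,4],[0,0,0]],[0,[0,0,6],[0,0,0]],[0,[0,0,6],[0,0,0]]]' 20| grep -E 'time|pos|force|width'
```

```text
time: 34.7
ee_pos: [0.5317, -0.2401, 0.083]
contact_force: [-0.2, -0.3, -0.1]
grip_width: 0.041
time: 35.2
ee_pos: [0.5318, -0.2401, 0.0772]
contact_force: [-0.3, 0.5, -0.9]
grip_width: 0.0414
```

The cap is 2 mm below the spout top with no contact, so it has entered. I'll continue.

```bash
python3 -m handwheel '[[0,[0,0,3],[0,0,0]],[0,[0,0,6],[0,0,0]],[0,[0,0,6],[0,0,0]]]' 20| grep -E 'time|pos|force|width';  python3 -m handwheel '[[0,[0,0,3],[0,0,0]],[0,[0,0,6],[0,0,0]],[0,[0,0,8],[0,0,0]],[0,[0,0,8],[0,0,0]]]' 20| grep -E 'time|pos|force|width'
```

```text
time: 35.58
ee_pos: [0.5319, -0.2402, 0.0712]
contact_force: [0.0, -0.6, -0.5]
grip_width: 0.0409
time: 36.08
ee_pos: [0.5319, -0.2402, 0.0632]
contact_force: [0.8, -0.1, -0.8]
grip_width: 0.0412
```

```bash
python3 -m handwheel '[[0,[0,0,3],[0,0,0]],[0,[0,0,6],[0,0,0]],[0,[0,0,9],[0,0,0]],[0,[0,0,9],[0,0,0]]]' 20| grep -E 'time|pos|force|width';  for i in 1 2 3; do python3 -m handwheel '[[0,[0,0,1],[0,0,0]],[0,[0,0,2],[0,0,0]]]' 20| grep -E 'time|pos|force|width'; done
```

```text
time: 36.58
ee_pos: [0.5318, -0.2401, 0.0541]
contact_force: [0.3, -0.0, -0.4]
grip_width: 0.0412
time: 36.83
ee_pos: [0.532, -0.2402, 0.0525]
contact_force: [-0.5, 0.4, -0.0]
grip_width: 0.0411
time: 37.08
ee_pos: [0.532, -0.2402, 0.0504]
contact_force: [-0.1, 1.4, -0.9]
grip_width: 0.0413
time: 37.33
ee_pos: [0.5321, -0.2403, 0.0493]
contact_force: [-4.9, 3.0, 10.7]
grip_width: 0.0408
```

The cap bottoms out at TCP 49.3, exactly as predicted. I'll release, lift, then press its top with closed fingers.

```bash
python3 -m handwheel '[[60,[0,0,-1],[0,0,0]],[60,[0,0,-1],[0,0,0]],[60,[0,0,-1],[0,0,0]],[60,[0,0,-20],[0,0,0]],[60,[0,0,-50],[0,0,0]]]' 20| grep -E 'time|pos|force|width'; python3 -m handwheel '[[0,[0,0,0],[0,0,0]],[0,[0,0,0],[0,0,0]],[0,[0,0,0],[0,0,0]],[0,[0,0,0],[0,0,0]],[0,[0,0,0],[0,0,0]]]' 20| grep -E 'time|pos|force|width'; python3 -m handwheel '[[0,[0,0,0],[0,0,0]],[0,[0,0,0],[0,0,0]],[0,[0,0,0],[0,0,0]],[0,[0,0,0],[0,0,0]],[0,[0,0,8],[0,0,0]]]' 20| grep -E 'time|pos|force|width'; python3 - <<'E'
from lidpose import *
q,d=snap('scene','s19.png')
cv2.imwrite('pics/c19.png',cv2.resize(q[75:175,195:305],(660,600),interpolation=cv2.INTER_CUBIC)[:,:,::-1])
c,w,m=panel('scene',.502,-.246,.072,.012);print(c,len(w))
w=ptsring('scene',.098,.115,.532,-.24,.03);print(len(w),np.median(w,0),(w.min(0)+w.max(0))/2)
E
```

```text
time: 37.95
ee_pos: [0.5314, -0.2398, 0.0989]
contact_force: [-0.1, 0.4, 0.3]
grip_width: 0.0598
time: 38.58
ee_pos: [0.5317, -0.2401, 0.0979]
contact_force: [-0.3, 0.1, 0.6]
grip_width: 0.0181
time: 39.2
ee_pos: [0.5326, -0.2406, 0.0909]
contact_force: [-0.2, 0.0, -0.4]
grip_width: 0.0005
[ 0.00317209 -0.00063726  0.07143743] 1434
178 [ 0.53671614 -0.23105072  0.10658554] [ 0.5336358  -0.23597121  0.1054146 ]
```

View pics/c19.png

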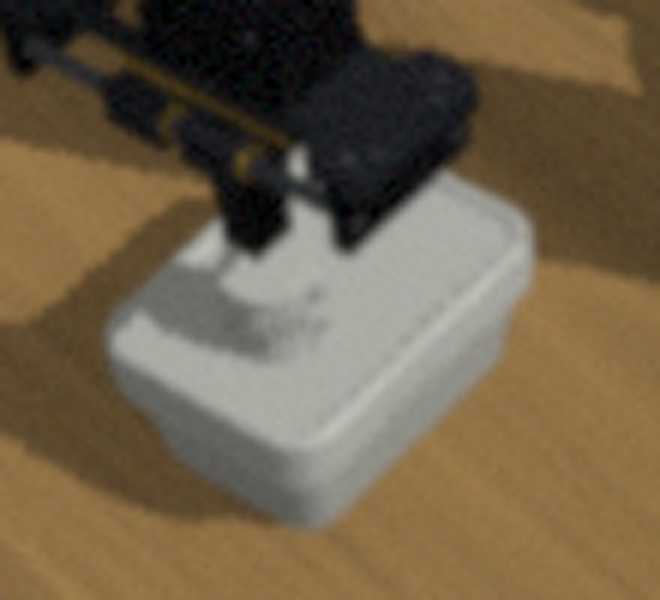

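The cap sits on the spout with its top at about 107 mm. I'll press it: contact should come at TCP≈72.

```bash
python3 -m handwheel '[[0,[0,0,6],[0,0,0]],[0,[0,0,14],[0,0,0]],[0,[0,0,14],[0,0,0]]]' 20| grep -E 'time|pos|force'; for i in 1 2 3; do python3 -m handwheel '[[0,[0,0,1],[0,0,0]],[0,[0,0,2],[0,0,0]]]' 20| grep -E 'time|pos|force'; done
```

```text
time: 39.62
ee_pos: [0.5313, -0.2398, 0.0752]
contact_force: [-0.1, 0.1, -0.2]
time: 39.88
ee_pos: [0.5323, -0.2404, 0.0747]
contact_force: [0.1, -0.4, -0.2]
time: 40.12
ee_pos: [0.5324, -0.2405, 0.0741]
contact_force: [-5.3, 3.0, 13.0]
time: 40.38
ee_pos: [0.5326, -0.2406, 0.0741]
contact_force: [-10.4, 5.2, 24.9]
```

Solid at 25 N with no further travel. All the heights agree with a fingertip offset of 34.3 mm: the corner panel was first touched at 80.7, home at 72.5, and the cap top is at 108.5. I'll re-check the two corners pressed first with a light touch, in case they lifted.

```bash
python3 -m handwheel '[[0,[0,0,-25],[0,0,0]],[0,[0,0,-25],[0,0,0]],[0,[30,-44,-25],[0,0,0]],[0,[30,-44,-25],[0,0,0]],[0,[30,-44,15],[0,0,0]]]' 20| grep -E 'time|pos|force';python3 -m handwheel '[[0,[0,0,0],[0,0,0]],[0,[0,0,8],[0,0,0]],[0,[0,0,8],[0,0,0]]]' 20| grep -E 'time|pos|force'
```

```text
time: 41.0
ee_pos: [0.5549, -0.1921, 0.0578]
contact_force: [-0.0, -0.9, -0.5]
time: 41.38
ee_pos: [0.552, -0.1913, 0.0478]
contact_force: [-0.8, 0.1, -0.1]
```

```bash
python3 -m handwheel '[[0,[0,0,3],[0,0,0]],[0,[0,0,6.5],[0,0,0]],[0,[0,0,6.5],[0,0,0]]]' 20| grep -E 'time|pos|force';for i in 1 2 3 4; do python3 -m handwheel '[[0,[0,0,0.5],[0,0,0]],[0,[0,0,1],[0,0,0]]]' 20| grep -E 'time|pos|force'; done
```

```text
time: 41.75
ee_pos: [0.5517, -0.1907, 0.0408]
contact_force: [-0.4, 1.3, 0.8]
time: 42.0
ee_pos: [0.552, -0.1909, 0.0402]
contact_force: [-0.2, 0.4, 2.2]
time: 42.25
ee_pos: [0.5522, -0.1909, 0.0398]
contact_force: [-2.9, 0.8, 8.3]
time: 42.5
ee_pos: [0.5523, -0.191, 0.0395]
contact_force: [-4.1, 1.4, 11.8]
time: 42.75
ee_pos: [0.5528, -0.1916, 0.0381]
contact_force: [-1.9, 0.5, 12.6]
```

Worth checking: corner0 moved another 1.4 mm. I'll keep pressing to the true stop.

```bash
for i in 1 2 3; do python3 -m handwheel '[[0,[0,0,0.5],[0,0,0]],[0,[0,0,1],[0,0,0]]]' 20| grep -E 'time|pos|force'; done
```

```text
time: 43.0
ee_pos: [0.5529, -0.1916, 0.038]
contact_force: [-4.1, 1.7, 14.6]
time: 43.25
ee_pos: [0.5529, -0.1916, 0.0379]
contact_force: [-6.8, 2.6, 21.7]
time: 43.5
ee_pos: [0.5529, -0.1916, 0.0379]
contact_force: [-10.2, 3.2, 27.7]
```

```bash
python3 -m handwheel '[[0,[0,0,-22],[0,0,0]],[0,[-60,0,-22],[0,0,0]],[0,[-120,0,-22],[0,0,0]],[0,[-120,0,-10],[0,0,0]],[0,[-120,0,-10],[0,0,0]]]' 20| grep -E 'time|pos|force'; python3 -m handwheel '[[0,[0,0,2],[0,0,0]],[0,[0,0,4],[0,0,0]],[0,[0,0,4],[0,0,0]]]' 20| grep -E 'time|pos|force'; for i in 1 2 3 4 5; do python3 -m handwheel '[[0,[0,0,0.5],[0,0,0]],[0,[0,0,1],[0,0,0]]]' 20| grep -E 'pos|force'; done
```

```text
time: 44.12
ee_pos: [0.4343, -0.2164, 0.0432]
contact_force: [0.5, 0.7, -0.9]
time: 44.5
ee_pos: [0.4356, -0.2167, 0.0401]
contact_force: [0.1, -0.1, -0.0]
ee_pos: [0.4352, -0.2171, 0.0393]
contact_force: [0.5, -0.7, 3.0]
ee_pos: [0.4351, -0.2172, 0.0384]
contact_force: [0.4, -1.0, 1.6]
ee_pos: [0.435, -0.2171, 0.0381]
contact_force: [-2.0, -0.1, 13.3]
ee_pos: [0.435, -0.2171, 0.038]
contact_force: [-5.7, 2.0, 20.0]
ee_pos: [0.4351, -0.2171, 0.0379]
contact_force: [-9.1, 4.0, 29.0]
```

Corner1 is now also at 37.9. I'll re-check corners 2 and 3.

```bash
python3 -m handwheel '[[0,[0,0,-22],[0,0,0]],[0,[0,45,-22],[0,0,0]],[0,[0,88,-22],[0,0,0]],[0,[0,88,-10],[0,0,0]],[0,[0,88,-10],[0,0,0]]]' 20| grep -E 'time|pos|force'; python3 -m handwheel '[[0,[0,0,2],[0,0,0]],[0,[0,0,4],[0,0,0]],[0,[0,0,4],[0,0,0]]]' 20| grep -E 'time|pos|force'; for i in 1 2 3 4; do python3 -m handwheel '[[0,[0,0,0.5],[0,0,0]],[0,[0,0,1],[0,0,0]]]' 20| grep -E 'pos|force'; done
```

```text
time: 46.38
ee_pos: [0.4515, -0.3004, 0.0425]
contact_force: [-0.8, -0.5, -0.9]
time: 46.75
ee_pos: [0.4536, -0.302, 0.041]
contact_force: [0.2, 0.2, -0.6]
ee_pos: [0.4537, -0.3026, 0.0401]
contact_force: [-0.2, 0.4, -0.3]
ee_pos: [0.4536, -0.3026, 0.0389]
contact_force: [-0.1, 0.4, 0.4]
ee_pos: [0.4535, -0.3024, 0.0381]
contact_force: [-2.5, 1.3, 5.6]
ee_pos: [0.4536, -0.3025, 0.0381]
contact_force: [-3.8, 4.4, 12.2]
```

```bash
python3 -m handwheel '[[0,[0,0,1],[0,0,0]],[0,[0,0,1],[0,0,0]]]' 20| grep -E 'pos|force'; python3 -m handwheel '[[0,[0,0,-22],[0,0,0]],[0,[60,0,-22],[0,0,0]],[0,[120,0,-22],[0,0,0]],[0,[120,0,-10],[0,0,0]],[0,[120,0,-10],[0,0,0]]]' 20| grep -E 'time|pos|force'; python3 -m handwheel '[[0,[0,0,2],[0,0,0]],[0,[0,0,4],[0,0,0]],[0,[0,0,4],[0,0,0]]]' 20| grep -E 'time|pos|force'; for i in 1 2 3 4 5; do python3 -m handwheel '[[0,[0,0,0.5],[0,0,0]],[0,[0,0,1],[0,0,0]]]' 20| grep -E 'pos|force'; done
```

```text
ee_pos: [0.4536, -0.3025, 0.038]
contact_force: [-6.6, 5.8, 17.1]
time: 48.62
ee_pos: [0.5693, -0.2758, 0.0439]
contact_force: [-0.3, -0.4, 0.7]
time: 49.0
ee_pos: [0.5703, -0.2772, 0.0422]
contact_force: [-0.7, 0.4, -0.2]
ee_pos: [0.5708, -0.2769, 0.0412]
contact_force: [-0.5, -0.7, -0.7]
ee_pos: [0.5708, -0.2767, 0.0399]
contact_force: [-0.2, -0.0, 0.1]
ee_pos: [0.5708, -0.2767, 0.0389]
contact_force: [0.1, 0.2, 0.1]
ee_pos: [0.5708, -0.2768, 0.0382]
contact_force: [-2.4, 1.2, 3.7]
ee_pos: [0.5708, -0.2768, 0.0381]
contact_force: [-4.5, 2.0, 10.3]
```

All four corners stop at 38.0±0.1. As a last touch I'll confirm corner0 stayed down, crossing above the cap's height.

```bash
python3 -m handwheel '[[0,[4,0,-60],[0,0,0]],[0,[4,-40,-60],[0,0,0]],[0,[0,-88,-60],[0,0,0]],[0,[0,-88,-10],[0,0,0]],[0,[0,-88,-10],[0,0,0]]]' 20| grep -E 'time|pos|force'; python3 -m handwheel '[[0,[0,0,2],[0,0,0]],[0,[0,0,5],[0,0,0]],[0,[0,0,5],[0,0,0]]]' 20| grep -E 'time|pos|force'; for i in 1 2 3 4; do python3 -m handwheel '[[0,[0,0,0.5],[0,0,0]],[0,[0,0,1],[0,0,0]]]' 20| grep -E 'pos|force'; done
```

```text
time: 50.88
ee_pos: [0.5483, -0.1886, 0.0432]
contact_force: [0.2, -0.1, 0.0]
time: 51.25
ee_pos: [0.5525, -0.1916, 0.0429]
contact_force: [-0.4, -0.0, 0.3]
ee_pos: [0.552, -0.191, 0.0412]
contact_force: [0.1, 0.3, 0.0]
ee_pos: [0.5519, -0.1908, 0.04]
contact_force: [-0.1, -1.0, 1.2]
ee_pos: [0.5521, -0.191, 0.0391]
contact_force: [-0.5, -1.1, 1.6]
ee_pos: [0.5522, -0.1913, 0.0383]
contact_force: [0.2, -2.7, 2.2]
```

There's a side force here: the fingertip may be rubbing the raised edge, not moving the lid. I'll touch again 6 mm further inward for an unambiguous reading.

```bash
python3 -m handwheel '[[0,[0,0,-6],[0,0,0]],[0,[0,6,-6],[0,0,0]],[0,[0,6,-4],[0,0,0]],[0,[0,6,-2.5],[0,0,0]],[0,[0,6,-2.5],[0,0,0]]]' 20| grep -E 'time|pos|force'; for i in 1 2 3 4 5; do python3 -m handwheel '[[0,[0,0,0.5],[0,0,0]],[0,[0,0,0.8],[0,0,0]]]' 20| grep -E 'pos|force'; done
```

```text
time: 52.88
ee_pos: [0.5528, -0.1964, 0.04]
contact_force: [-0.2, 0.2, 0.2]
ee_pos: [0.5531, -0.1966, 0.0396]
contact_force: [0.8, -0.1, -0.8]
ee_pos: [0.5531, -0.1967, 0.0389]
contact_force: [-0.1, -0.5, -0.2]
ee_pos: [0.5532, -0.1967, 0.0382]
contact_force: [-1.3, -0.2, 2.7]
ee_pos: [0.5532, -0.1967, 0.0381]
contact_force: [-4.3, 1.8, 9.0]
ee_pos: [0.5532, -0.1967, 0.0381]
contact_force: [-6.8, 2.9, 13.0]
```

That's a clean hard contact at 38.2, the same as the other corners, so corner0 is fully home. I'll retreat and take a final look.

```bash
python3 -m handwheel '[[0,[0,0,-60],[0,0,0]],[0,[0,0,-110],[0,0,0]],[0,[-20,-150,-110],[0,0,0]],[0,[-20,-150,-110],[0,0,0]],[0,[-20,-150,-110],[0,0,0]]]' 20| grep -E 'time|pos|force'; python3 -m handwheel '[[0,[-20,-60,0],[0,0,0]],[0,[-20,-60,0],[0,0,0]],[0,[-20,-60,0],[0,0,0]]]' 20| grep -E 'time|pos|force'; python3 - <<'E'
from lidpose import *
np.set_printoptions(precision=4,suppress=True)
q,d=snap('scene','s20.png');p,_=snap('top','t20.png')
cv2.imwrite('pics/c20.png',np.hstack([cv2.resize(p[60:260,220:480],(400,308),interpolation=cv2.INTER_CUBIC),cv2.resize(q[85:162,200:300],(400,308),interpolation=cv2.INTER_CUBIC)])[:,:,::-1])
for cam in('scene','top'):
  c,w,m=panel(cam,.502,-.246,.072,.012);print(cam,'plane',c,len(w))
  w=ptsring(cam,.1,.115,.532,-.24,.03);print(' cap top',len(w),np.median(w,0))
  for n,(x,y) in dict(dish=(.753,.018),pot=(.737,.288),tray=(.752,-.27)).items():
    w=ptsring(cam,.005,.08,x,y,.13);print(' ',n,len(w),np.median(w,0))
E
```

```text
time: 54.75
ee_pos: [0.5001, -0.0519, 0.1463]
contact_force: [0.4, 0.1, 1.0]
time: 55.12
ee_pos: [0.4695, -0.0004, 0.1468]
contact_force: [-0.5, 1.0, 0.6]
scene plane [ 0.0011 -0.0041  0.0716] 1788
 cap top 191 [ 0.5337 -0.2347  0.1068]
  dish 3035 [0.7548 0.0215 0.0282]
  pot 1688 [0.7346 0.2856 0.0331]
  tray 3027 [ 0.7548 -0.2686  0.0141]
top plane [-0.0005 -0.0028  0.0727] 2119
 cap top 205 [ 0.5282 -0.2371  0.1078]
  dish 1714 [0.7506 0.0203 0.0284]
  pot 791 [0.7376 0.288  0.0334]
  tray 2462 [ 0.749  -0.2746  0.014 ]
```

View pics/c20.png

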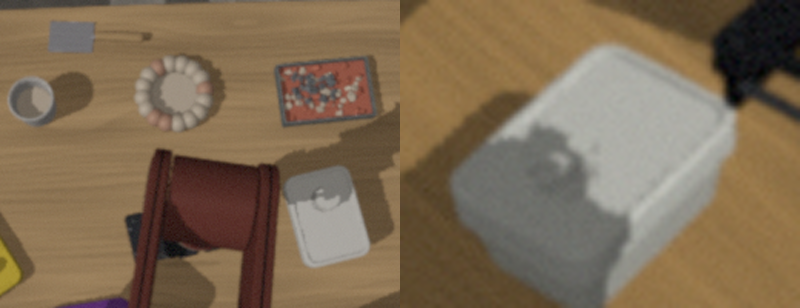

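View pics/s20.png

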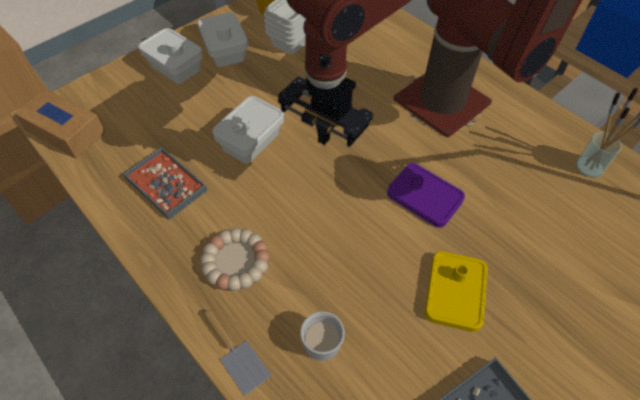

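```bash
python3 -c "
from rig import arm
print(arm.job_done())"
```

```text
the job is handed in; nothing more can be done
None
```

I closed the tub: the white lid is pressed down at all four corners and the cap is pushed fully down over the spout. I handed the job in at about 55 s.

**Last checks**
- **Lid:** every corner met a hard stop at the same height (TCP 38.0–38.2 mm). Both cameras show it level to about 0.2°, with the panel at 71.6 mm (scene) and 72.7 mm (top); fully home is 72.5 mm.
- **Cap:** it bottomed at the predicted height and didn't move under 25 N. Its top reads about 35 mm above the panel in both cameras; 36 mm is fully down.
- **Everything else:** the tub stands upright, and the dish, pot and tray show no visible shift. The highest press force I read was 29 N.

**What failed or disagreed**
- **Fingertips:** they really end about 34 mm above the reported TCP. My first two grasps closed on air above the spout until I found this in the depth images and corrected for it.
- **Guiding the lid:** the lid was about 3 mm off in y from where I had measured the tub. The rim guided it in with a few newtons of side force.
- **Corners 0 and 1:** these first stopped about 1 mm high. After the cap was on I pressed all four corners again, and both went down to 37.9 mm. Some of that may have been the finger catching the raised edge. A later touch further in on corner 0 was clean; I did not repeat it on corner 1.

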